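Feed a tea bar to the cutter's stop with the push stick

TASK

Get the bar cutter ready for its next slice: take the pressed-tea bar from the tray, lay it in the infeed channel, and with the wooden push stick feed it under the guard until its end bears on the thickness stop; press it home firmly for a moment, but gently, as the bar is brittle. Then lay the stick back on the tray, leave the bar where it is, touching the stop, and leave the raised blade lever and everything else as it was.

Things in the scene. Friction and masses are not known exactly. Their poses are not given: they have to be found in the camera images.
- cutter: Bench bar cutter, fixed; wooden base 300 x 130 mm. Origin on the counter under its middle; +x is the feed direction, z up. Channel along x at y = 0, floor 18 mm above the counter. Open infeed x = -140 to 0 mm between walls 10 mm high, 34 mm apart, the last 30 mm narrowing to 30 mm. Shear frame at x = 91 mm with the raised blade lever, leaning up towards +y to 0.25 m above the counter.
- tunnel_mouth (a point): Where the cutter's guarded tunnel begins, middle of the channel floor (axes as the cutter). From here 86 mm long, 30 mm wide, 34 mm high, under a clear cover whose top is 55 mm above the counter: too narrow for fingers.
- side_roller (a point): White sprung roller (28 mm across, turns freely) in the tunnel's +y wall, 62 mm past the mouth, standing about 5 mm into the channel; it holds the bar against the opposite wall. Pushing the bar's end in past it takes about 5 to 10 N, then a steady drag of about 1 to 6 N, before the stop is met.
- lever (a joint): Blade lever, rad: 0 raised (as found), grows as it is pulled down.
- bar_centre (a point): Centre of the dark brown pressed-tea bar, 70 x 27 x 30 mm high (x along its length, y across, z up), 65 g; both ends alike. Brittle: it breaks if pressed on the stop with more than about 16 N; a firm press home is about 5 to 10 N on the stop, over and above the roller's drag, held for half a second.
- stick_grip (a point): Grip point of the beech push stick (90 g): the middle of its upright grip block, 42 mm long, 18 mm thick, sides upright, top 62 mm above the stick's underside; this point lies 42 mm above the underside. Axes as the stick: x along it towards its nose, y across, z up. The slat is 150 mm long, 22 mm wide, 14 mm high.
- stick_nose (a point): Middle of the stick's front end (red band near it), which pushes the bar: 125 mm ahead of the grip point and 7 mm above the underside. Axes as the stick.
- tray: White tray with green lines, 400 (x) x 310 (y) mm, fixed; inner floor 4 mm high, rim 14 mm high. Origin under its middle.
- spoon: Steel teaspoon 130 mm long lying at the tray's far edge; bystander.
- dish: White bowl, 110 mm across, 35 mm high, on the outfeed side; bystander.
- jar_a: Jar with yellow lid, 80 mm across, 105 mm high; bystander.
- jar_b: Brown jar with yellow lid, 80 mm across, 105 mm high; bystander.
- sugar: White lidded sugar bowl, 86 mm across, 90 mm high; bystander.
- flask: Black travel flask, 88 mm across, 152 mm high; bystander.
- water_a: Water bottle, green cap, 62 mm across, 210 mm high; bystander.
- water_b: Water bottle, green cap, 62 mm across, 210 mm high; bystander.
- stop_rail (a point): End of the cutter's rail that carries the thickness stop, 136 mm past the tunnel mouth (fixed, axes as the cutter). The stop, an upright steel plate 34 mm wide and 36 mm high across the channel, is clamped rigidly on the rail with its face 100 to 118 mm past the mouth, just beyond the blade, at a different, unmeasured setting each time: find it by feel.
Mind the look-alikes: they are no part of the job. What is shaped like the part that bears stick_grip but black is not meant.

How it is judged:
By the outcome, as a careful person would: the job done as asked, in the order asked, and still so for the second after the job is handed in, with the robot touching nothing.
It also fails if it takes over 72 s, if anything falls off the work surface, if the arm or the gripper's body presses on something with over 40 N, if the wrist force passes 120 N, or if a joint passes its speed limit or range.

ROBOT

A 7-joint arm with a two-finger parallel gripper is mounted at the origin on the work surface. World frame = base frame: x ahead of the robot, y to its left, z up, the work surface at z = 0. Lengths are in m, angles in degrees, forces in N, time in s.
With the tool pointing down it reaches from about 0.425 to 0.875 m from the base axis. Payload 4.7 kg.
Tool frame: the origin (TCP) lies between the finger pads; the fingertips stand 25 mm ahead of it and the grasp point (between the pads) lies 6 mm ahead of it (env.tip_reach is the distance from the TCP to the fingertips, in m); z points along the fingers, y is the direction in which the jaws open and shut (so a half turn about z gives the same grasp; the last joint's range is limited). The gripper opens to 87 mm and grips with 3 to 60 N. Pads are 19 mm wide; open, the fingers measure 117 mm over their backs; the gripper's body (75 mm by 190 mm) begins 51 mm behind the grasp point.
Start: joints at [72.829, 18.392, -4.016, 83.108, 1.295, 78.541, -3.26], TCP at [0.201, -0.618, 0.248] pointing down, gripper open.
Joint ranges: [-163.93, 163.93], [-17.29, 119.83], [-79.2, 71.16], [3.27, 140.29], [-89.18, 269.18], [5.43, 117.66], [-154.24, 154.24]. Speed limits (degrees/s): [147.25, 147.25, 180, 180, 180, 180, 180].

INTERFACE

Orientations are given as [roll, pitch, yaw] about the fixed x, y, z axes, in that order (R = Rz(yaw) Ry(pitch) Rx(roll)).
In Python, from cell import env, viewer, job gives the robot as it stands.
- The arm moves only by the tool move_arm, never from a script. Its argument "steps" is a list of rows, each a list of 7 numbers: the finger opening in cm, from 0 to 8.7, then the shift along the tool's x, y, z in cm, then the turn, a rotation vector about the tool's x, y, z in rad. In form: [[fingers, tx, ty, tz, wx, wy, wz], ...]. A call has 1 to 5 rows; each row shifts and turns the commanded pose from where the row before left it, along the tool's axes as they then stand; what a row does not reach is not made up. A row lasts 1/12 s, in which the tool goes at most 41.7 mm and 7.16 degrees, less where a joint would pass 70% of its speed; a pose out of reach is approached as far as the arm can. A call is refused whole if a number of a shift passes 4.17 or a number of a turn 0.125, either way. A call with a gripper value outside its range is refused whole. The fingers move at their own pace and stop on an object; "force" is the grip in N (left out, the last holds). Time passes only in rows, so rows that do not move let the fingers close. It gives the time, the measured TCP pose, the force and the opening at its end, in the units of the state.
- env.get_obs(): the state, without advancing time (a new reading comes with each control period).
- viewer.read_camera(name): name is "scene" or "top"; returns a dict with "img" (400x640x3 uint8, red, green, blue), "vfov" (degrees; the focal length in pixels is half the picture's height over the tangent of half this angle, whatever the lens; pixels are square), "cx", "cy" (the principal point, pixels), "k1" (the pictures are not rectified: a ray, as slopes to the right and down, at radius r is drawn at 1 + k1 r^2 times it, then the intrinsics apply), "extrinsics" (4x4, takes a point from world to camera coordinates). Camera axes: x right, y down, z forward; pixel columns grow to the right and rows downward; lengths in m; the calibration is good to about 2 mm. A picture is of the moment at which its call begins. There is no depth.
- job.sign_off(): hands the job in, once; it reports no verdict.
The state is a dict: "time_s": time; "qpos": joint angles; "joint_velocities": joint speeds; "effort": joint torques, N m; "tool_pos": TCP position; "tool_rot": TCP orientation; "force": force on the tool from outside, world axes, zero at the start; "wrist_torque": the same for the moment, N m; "grip_width": finger opening in m.
Only numpy, scipy, OpenCV 4.12 (cv2) and the standard library are available. Lean on these libraries where they do the work, as an engineer would, in place of code of your own. Each camera call takes 0.05 s, during which the arm holds its last target.

## Working session

There is one attempt and no reset: what is moved stays moved. The work goes in short steps, Python scripts to look and compute and a tool call to move; the robot and the scene stay as the last step left them, time stands still between calls to the robot, and variables do not carry over. Pictures are saved under pics/ and viewed, and the job is handed in when it is done.

Besides the shell and the picture viewer there is one more tool, called after "Request:" by a JSON object that holds its "method" and its "body", one argument or row to a line. move_arm: Moves the arm, as the interface text tells. Its arguments: {"type":"object","properties":{"steps":{"type":"array"},"force":{"type":"number"}},"required":["steps"]}

```bash
ls; mkdir -p pics; python3 - <<'E'
from cell import env, viewer, job
import cv2
for n in("scene","top"):
    d=viewer.read_camera(n); cv2.imwrite(f"pics/{n}0.png",d["img"][:,:,::-1])
    print(n,d["vfov"],d["cx"],d["cy"],d["k1"],d["extrinsics"].round(4).tolist())
o=env.get_obs(); print(o)
E
```

```text
pics
scene 51.37762736670663 321.05901843437147 196.08154444276406 -0.10407915392503263 [[-0.3769, 0.9262, 0.003, 0.2758], [0.787, 0.3219, -0.5263, -0.314], [-0.4884, -0.196, -0.8503, 1.437], [0.0, 0.0, 0.0, 1.0]]
top 43.20600401498682 321.3378341120386 199.87866106291523 -0.0885870935544591 [[0.1143, -0.9934, 0.0007, -0.1363], [-0.9732, -0.1122, -0.2008, 0.4899], [0.1996, 0.0222, -0.9796, 1.3089], [0.0, 0.0, 0.0, 1.0]]
{'time_s': 0.1, 'qpos': array([72.82844331, 18.43428604, -4.01413431, 83.16835117,  1.29574397,
       78.54159616, -3.2591778 ]), 'joint_velocities': array([ 0.0949797 , -0.04247773, -0.06188658, -0.17335433,  0.04020068,
        0.00133353, -0.01689064]), 'effort': array([ 2.60612687e-04, -4.92572522e+01, -4.05657962e-01, -3.13396239e+01,
       -6.41447143e-02,  3.95186828e-02,  9.71334339e-05]), 'tool_pos': array([ 0.20043348, -0.61784216,  0.24657279]), 'tool_rot': array([-1.79901036e+02,  6.70200025e-03,  1.79808115e+01]), 'force': array([ 0.20905475, -0.18642334, -0.69639903]), 'wrist_torque': array([-0.03568143, -0.02340809,  0.0143581 ]), 'grip_width': 0.08674440231901012}
```

View pics/scene0.png

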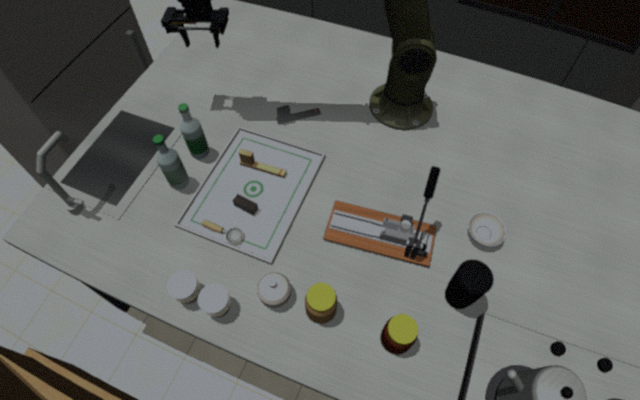

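View pics/top0.png

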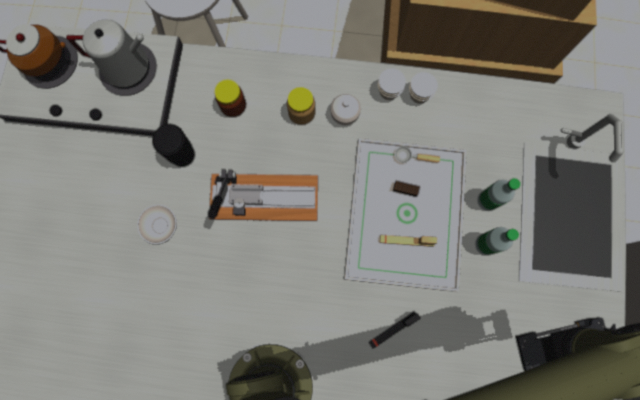

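Both views show the cutter (top ≈ (264,198)), the tray with the bar (407,188), the beech stick (407,240) with its grip at the right, and the black decoy at (395,328) off the tray. Next I'll zoom in and measure.

```bash
cat > h.py <<'E'
from cell import env, viewer, job
import cv2, numpy as np
def cam(n):
    d=viewer.read_camera(n); f=200/np.tan(np.radians(d["vfov"]/2))
    d["f"]=f; return d
def ray(d,px):
    u=(np.array(px,float)-[d["cx"],d["cy"]])/d["f"]
    r=np.linalg.norm(u); s=r
    for _ in range(30): s=r/(1+d["k1"]*s*s)
    u=u*(s/r if r>0 else 1)
    E=d["extrinsics"];R=E[:3,:3];t=E[:3,3]
    return -R.T@t, R.T@np.array([u[0],u[1],1])
def onz(d,px,z):
    o,v=ray(d,px); return o+v*((z-o[2])/v[2])
def proj(d,p):
    E=d["extrinsics"];c=E[:3,:3]@np.asarray(p,float)+E[:3,3]
    u=c[:2]/c[2]; u=u*(1+d["k1"]*(u@u)); return u*d["f"]+[d["cx"],d["cy"]]
def crop(d,x0,y0,x1,y1,s,name):
    cv2.imwrite("pics/"+name,cv2.resize(d["img"][y0:y1,x0:x1,::-1],None,fx=s,fy=s,interpolation=cv2.INTER_CUBIC))
E
python3 - <<'E'
from h import *
d=cam("top"); crop(d,340,135,470,295,3.7,"t_tray.png"); crop(d,200,160,330,230,6,"t_cut.png")
e=cam("scene"); crop(e,310,150,450,270,5,"s_cut.png"); crop(e,170,120,330,260,4,"s_tray.png")
E
```

```text
(no output)
```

View pics/t_tray.png

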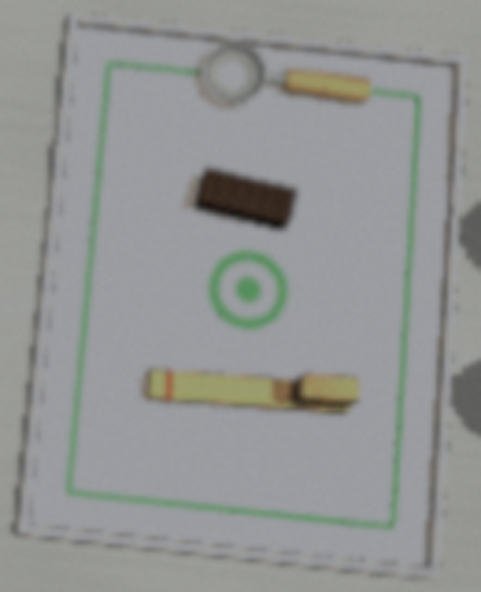

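View pics/t_cut.png

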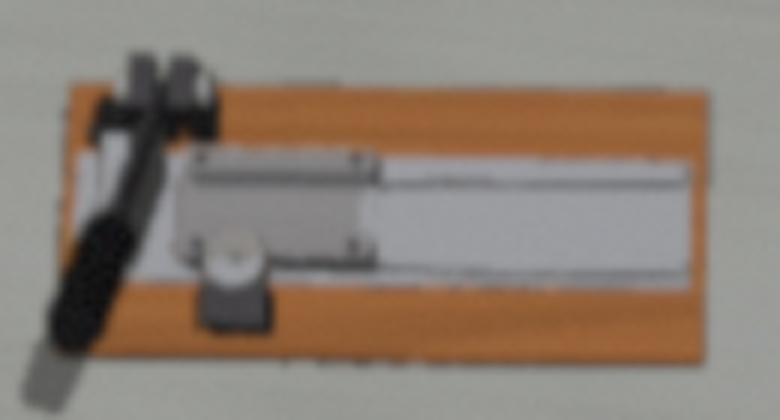

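View pics/s_cut.png

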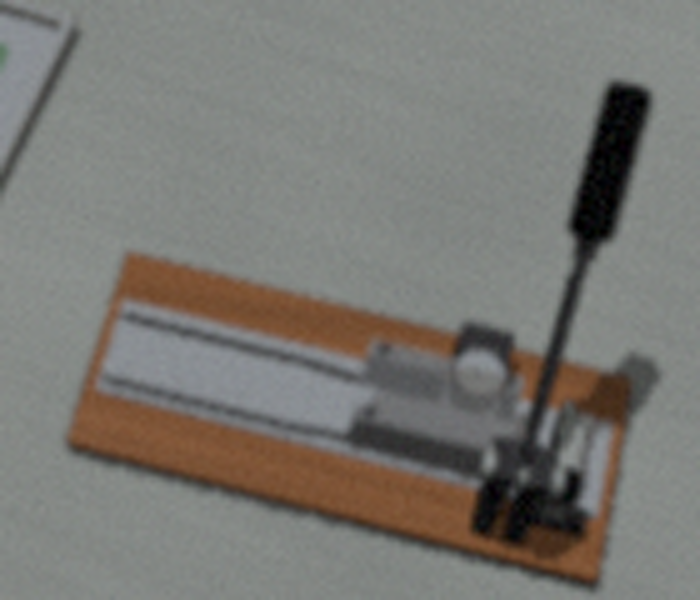

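View pics/s_tray.png

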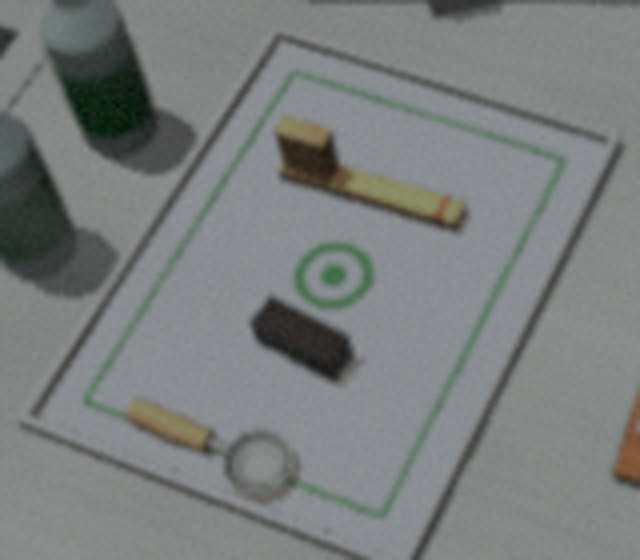

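```bash
python3 - <<'E'
from h import *
from scipy.spatial.transform import Rotation as Ro
def quadfit(m,ext):
    c=max(cv2.findContours(m,cv2.RETR_EXTERNAL,cv2.CHAIN_APPROX_NONE)[0],key=cv2.contourArea)
    return c
D={n:cam(n) for n in("top","scene")}
def tri(a,b):
    o1,v1=ray(D["top"],a);o2,v2=ray(D["scene"],b)
    A=np.c_[v1,-v2];s=np.linalg.lstsq(A,o2-o1,rcond=None)[0]
    p,q=o1+s[0]*v1,o2+s[1]*v2; return (p+q)/2,np.linalg.norm(p-q)
cor={}
for n,d in D.items():
    hsv=cv2.cvtColor(d["img"],cv2.COLOR_RGB2HSV)
    box=(200,160,330,230) if n=="top" else (310,180,450,275)
    m=np.zeros(hsv.shape[:2],np.uint8);x0,y0,x1,y1=box
    sub=cv2.inRange(hsv,(5,110,60),(20,255,255));m[y0:y1,x0:x1]=sub[y0:y1,x0:x1]
    pts=cv2.findNonZero(m); r=cv2.convexHull(pts)
    q=cv2.approxPolyDP(r,6,True).reshape(-1,2); print(n,q.tolist(), cv2.minAreaRect(r))
    for zz in (0.0,0.016,):
        w=np.array([onz(d,p,zz)[:2] for p in r.reshape(-1,2)],np.float32)
        print(zz,cv2.minAreaRect(w))
    # bar
    box=(385,175,430,200) if n=="top" else (228,188,262,220)
    x0,y0,x1,y1=box; g=d["img"][y0:y1,x0:x1].astype(int).sum(2)
    m=(g<240).astype(np.uint8); c=max(cv2.findContours(m,0,1)[0],key=cv2.contourArea)
    print("bar",cv2.minAreaRect(c), [x0,y0], np.percentile(g,[2,10,50,90]))
    w=np.array([onz(d,p+[x0,y0],0.034)[:2] for p in c.reshape(-1,2)],np.float32); print("barw",cv2.minAreaRect(w))
    hs=hsv
    box=(370,225,445,250) if n=="top" else (234,145,292,182)
    x0,y0,x1,y1=box; m=cv2.inRange(hsv[y0:y1,x0:x1],(15,70,60),(32,255,255))
    c=max(cv2.findContours(m,0,1)[0],key=cv2.contourArea); print("stick",cv2.minAreaRect(c),[x0,y0])
    cv2.imwrite(f"pics/m_{n}.png",cv2.resize(m,None,fx=6,fy=6,interpolation=0))
E
```

```text
top [[316, 219], [214, 218], [212, 175], [316, 176]] ((263.15899658203125, 196.9165496826172), (106.25396728515625, 44.5882453918457), 0.7538482546806335)
0.0 ((0.5027432441711426, 0.08472294360399246), (0.12758581340312958, 0.29812219738960266), 5.730363368988037)
0.016 ((0.4995962083339691, 0.08247194439172745), (0.12610726058483124, 0.2946673631668091), 5.7303667068481445)
bar ((20.676471710205078, 13.294118881225586), (25.223705291748047, 10.914102554321289), 14.03624439239502) [385, 175] [ 90.92 126.   470.   473.  ]
barw ((0.5642462372779846, -0.3049505949020386), (0.0691356286406517, 0.03090936690568924), 82.20195770263672)
stick ((40.46025085449219, 15.550263404846191), (49.137699127197266, 8.202432632446289), 1.4688007831573486) [370, 225]
scene [[435, 227], [428, 265], [324, 238], [336, 201]] ((380.745361328125, 232.9345245361328), (107.9454574584961, 40.84273147583008), 14.420774459838867)
0.0 ((0.49445146322250366, 0.08507932722568512), (0.1306152194738388, 0.29970693588256836), 5.60653018951416)
0.016 ((0.5029152035713196, 0.08571823686361313), (0.12863588333129883, 0.2951652407646179), 5.606536388397217)
bar ((17.30000114440918, 16.399999618530273), (25.938386917114258, 11.180339813232422), 26.56505012512207) [228, 188] [100. 125. 409. 430.]
barw ((0.5740102529525757, -0.29864704608917236), (0.08044645190238953, 0.03478332236409187), 83.36329650878906)
stick ((28.85946273803711, 21.956756591796875), (45.28922653198242, 6.175803184509277), 17.10272979736328) [234, 145]
```

```bash
cat > meas.py <<'E'
from h import *
D={n:cam(n) for n in("top","scene")}
def sil(d,c,off,zt,zb,yaw):
    # extents of a box in its own axes from the silhouette: far sides at zt, near sides at zb
    u=np.array([np.cos(yaw),np.sin(yaw)]);v=np.array([-u[1],u[0]])
    T=np.array([onz(d,p+off,zt)[:2] for p in c]);B=np.array([onz(d,p+off,zb)[:2] for p in c])
    o=ray(d,(320,200))[0][:2]; out=[]
    for a in(u,v):
        s=(o-T.mean(0))@a
        lo=(T if s>0 else B)@a; hi=(B if s>0 else T)@a
        lo,hi=lo.min(),hi.max(); out.append((lo,hi))
    ctr=u*np.mean(out[0])+v*np.mean(out[1])
    return ctr,out[0][1]-out[0][0],out[1][1]-out[1][0]
E
python3 - <<'E'
from meas import *
for n,d in D.items():
    print(n,"campos",ray(d,(320,200))[0].round(3))
    box=(385,175,430,200) if n=="top" else (228,188,262,220)
    x0,y0,x1,y1=box; k=8
    g=cv2.resize(d["img"][y0:y1,x0:x1].astype(np.float32).sum(2),None,fx=k,fy=k,interpolation=cv2.INTER_CUBIC)
    m=(g<280).astype(np.uint8); c=max(cv2.findContours(m,0,1)[0],key=cv2.contourArea).reshape(-1,2)
    c=(c+.5)/k-.5
    for yd in (80,82,84,86): print("bar",yd,sil(d,c,[x0,y0],.034,.004,np.radians(yd)))
    r=cv2.minAreaRect(np.array([onz(d,p+[x0,y0],.034)[:2] for p in c],np.float32));print(r)
    box=(370,225,445,250) if n=="top" else (234,145,292,182)
    x0,y0,x1,y1=box
    im=cv2.resize(d["img"][y0:y1,x0:x1],None,fx=k,fy=k,interpolation=cv2.INTER_CUBIC).astype(int)
    s=im[:,:,0]-im[:,:,2]
    m=(s>25).astype(np.uint8); cc=max(cv2.findContours(m,0,1)[0],key=cv2.contourArea)
    cv2.imwrite(f"pics/st_{n}.png",np.hstack([im[:,:,::-1].astype(np.uint8)])); cv2.drawContours(im2:=im[:,:,::-1].astype(np.uint8).copy(),[cc],0,(0,0,255),1)
    cv2.imwrite(f"pics/st_{n}.png",im2)
E
```

```text
top campos [ 0.231 -0.11   1.381]
bar 80 (array([ 0.56764701, -0.30660079]), np.float64(0.06944150383140485), np.float64(0.02700964959236518))
bar 82 (array([ 0.56747688, -0.30657975]), np.float64(0.06914438329229422), np.float64(0.02569928181727643))
bar 84 (array([ 0.56736647, -0.30655499]), np.float64(0.06943962047191987), np.float64(0.02631929848020409))
bar 86 (array([ 0.56732208, -0.30657935]), np.float64(0.06984642703211083), np.float64(0.028209215737989624))
((0.5638392567634583, -0.30477142333984375), (0.07178203016519547, 0.03275196626782417), 82.81256866455078)
scene campos [1.053 0.127 1.056]
bar 80 (array([ 0.56753597, -0.30387086]), np.float64(0.07175591433378836), np.float64(0.028207771317487307))
bar 82 (array([ 0.56757669, -0.30369141]), np.float64(0.071733705354874), np.float64(0.026302950043945783))
bar 84 (array([ 0.56732033, -0.3037014 ]), np.float64(0.07229400886838286), np.float64(0.02731701956502841))
bar 86 (array([ 0.56728514, -0.30374836]), np.float64(0.07277367413144081), np.float64(0.029173480199699786))
((0.574242889881134, -0.2980271875858307), (0.08481671661138535, 0.037814147770404816), 82.16735076904297)
```

View pics/st_top.png

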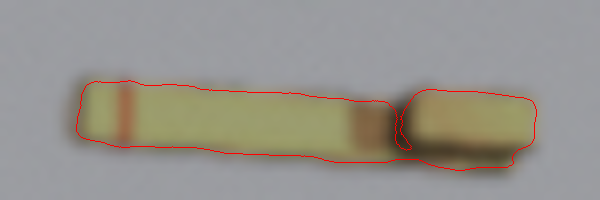

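View pics/st_scene.png

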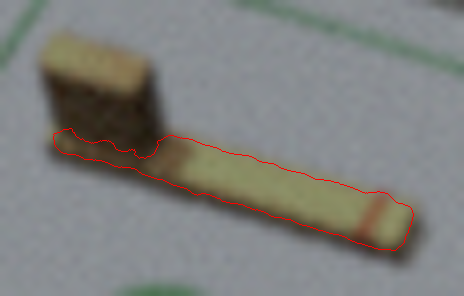

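```bash
python3 - <<'E'
from meas import *
d=D["top"]; x0,y0,x1,y1=370,225,445,250;k=8
P=lambda p,z: onz(d,(np.array(p)+.5)/k-.5+[x0,y0],z)[:2]
up=np.array([P(p,.018) for p in((140,84),(340,99))]);lo=np.array([P(p,.004) for p in((140,148),(340,159))])
m=(up+lo)/2; v=m[0]-m[1]; yu=np.degrees(np.arctan2(*(up[0]-up[1])[::-1]));yl=np.degrees(np.arctan2(*(lo[0]-lo[1])[::-1]))
print("slat mid",m,"yaw",np.degrees(np.arctan2(v[1],v[0])),yu,yl,"width",np.linalg.norm(up-lo,axis=1))
print("nose",P((77,112),.011)); print("blocktop",P((474,118),.066))
e=D["scene"]; X0,Y0=234,145
Q=lambda p,z: onz(e,(np.array(p)+.5)/k-.5+[X0,Y0],z)[:2]
print("scene blocktop",Q((96,64),.066),"nose top mid",Q((402,215),.018))
up=np.array([Q(p,.018) for p in((180,137),(370,193))]);lo=np.array([Q(p,.004) for p in((180,178),(370,241))])
m=(up+lo)/2;print(m,np.degrees(np.arctan2(*(m[1]-m[0])[::-1])),np.linalg.norm(up-lo,axis=1))
E
```

```text
slat mid [[ 0.42220548 -0.26921859]
 [ 0.42545626 -0.33776052]] yaw 92.71536434172337 92.1476325765349 93.2793568502728 width [0.02026307 0.01898941]
nose [ 0.4211825  -0.24766395]
blocktop [ 0.42625673 -0.37231572]
scene blocktop [ 0.42778058 -0.36900395] nose top mid [ 0.41792667 -0.2504565 ]
[[ 0.42148275 -0.34463192]
 [ 0.41915801 -0.2639889 ]] 91.65123755763346 [0.00953892 0.01266029]
```

```bash
python3 - <<'E'
from meas import *
crop(D["top"],255,170,325,225,11,"t_ch.png"); crop(D["scene"],320,195,390,250,11,"s_ch.png")
c0=np.array([.5005,.0845]);ya=np.radians(95.65);u=np.array([np.cos(ya),np.sin(ya)]);v=np.array([-u[1],u[0]])
for n,d in D.items():
  g=d["img"].astype(np.float32).sum(2)
  for z in(.018,.028):
    ys=np.arange(-40,41,2); prof=[]
    for y in ys:
        pts=np.array([proj(d,[*(c0+u*x+v*y*1e-3),z]) for x in np.arange(-.12,-.04,.004)],np.float32)
        prof.append(cv2.remap(g,pts[:,0][None],pts[:,1][None],cv2.INTER_LINEAR).mean())
    print(n,z,[(int(y),int(p)) for y,p in zip(ys,prof)])
E
```

```text
top 0.018 [(-40, 302), (-38, 302), (-36, 306), (-34, 324), (-32, 357), (-30, 402), (-28, 437), (-26, 457), (-24, 463), (-22, 449), (-20, 414), (-18, 396), (-16, 411), (-14, 444), (-12, 463), (-10, 471), (-8, 472), (-6, 472), (-4, 472), (-2, 471), (0, 472), (2, 472), (4, 472), (6, 472), (8, 471), (10, 471), (12, 471), (14, 471), (16, 471), (18, 467), (20, 452), (22, 421), (24, 393), (26, 395), (28, 389), (30, 369), (32, 338), (34, 316), (36, 305), (38, 300), (40, 294)]
top 0.028 [(-40, 306), (-38, 302), (-36, 301), (-34, 305), (-32, 321), (-30, 349), (-28, 394), (-26, 432), (-24, 456), (-22, 464), (-20, 451), (-18, 419), (-16, 394), (-14, 409), (-12, 440), (-10, 462), (-8, 471), (-6, 472), (-4, 472), (-2, 472), (0, 471), (2, 471), (4, 472), (6, 472), (8, 472), (10, 471), (12, 471), (14, 471), (16, 471), (18, 471), (20, 467), (22, 452), (24, 420), (26, 393), (28, 395), (30, 389), (32, 368), (34, 336), (36, 314), (38, 305), (40, 300)]
scene 0.018 [(-40, 259), (-38, 258), (-36, 261), (-34, 268), (-32, 289), (-30, 326), (-28, 347), (-26, 335), (-24, 299), (-22, 281), (-20, 316), (-18, 366), (-16, 405), (-14, 420), (-12, 422), (-10, 422), (-8, 424), (-6, 426), (-4, 427), (-2, 428), (0, 428), (2, 428), (4, 427), (6, 427), (8, 429), (10, 429), (12, 423), (14, 401), (16, 358), (18, 305), (20, 276), (22, 300), (24, 351), (26, 388), (28, 390), (30, 363), (32, 322), (34, 284), (36, 259), (38, 249), (40, 245)]
scene 0.028 [(-40, 264), (-38, 276), (-36, 307), (-34, 340), (-32, 345), (-30, 316), (-28, 282), (-26, 295), (-24, 344), (-22, 392), (-20, 417), (-18, 422), (-16, 422), (-14, 424), (-12, 426), (-10, 427), (-8, 427), (-6, 427), (-4, 428), (-2, 427), (0, 426), (2, 428), (4, 429), (6, 426), (8, 409), (10, 370), (12, 317), (14, 278), (16, 290), (18, 341), (20, 383), (22, 393), (24, 369), (26, 330), (28, 290), (30, 262), (32, 250), (34, 245), (36, 243), (38, 242), (40, 244)]
```

View pics/t_ch.png

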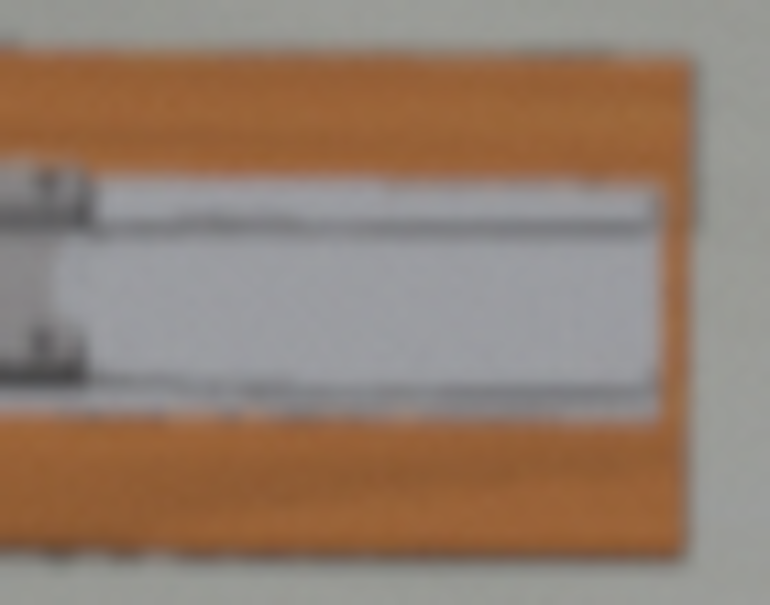

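View pics/s_ch.png

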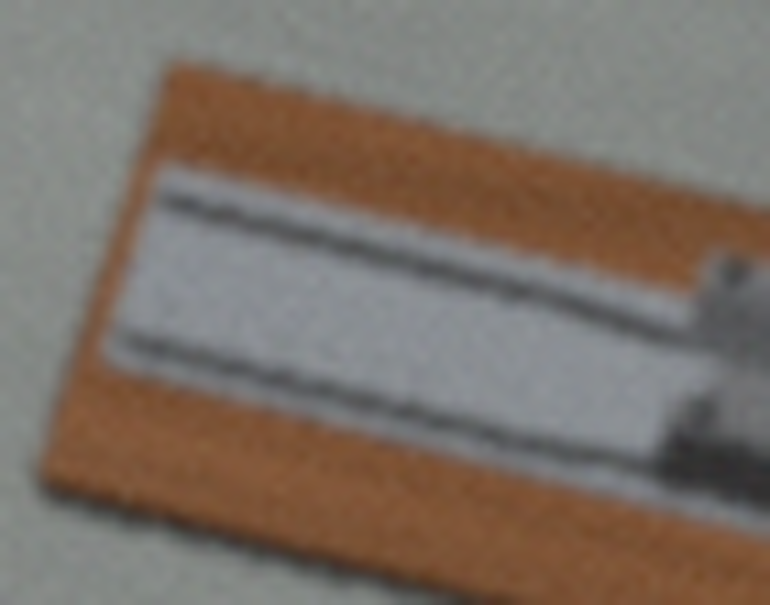

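```bash
cat > plan.py <<'E'
import sys
from h import *
def plan(p,yaw,n,pos=None,y0=None,fing=8.7):
    o=env.get_obs()
    pos=np.array(o["tool_pos"] if pos is None else pos);y0=o["tool_rot"][2] if y0 is None else y0
    dy=(yaw-y0+180)%360-180; st=(np.array(p)-pos)/n; rows=[]
    for i in range(n):
        a=np.radians(y0+dy*i/n); x=np.array([np.cos(a),np.sin(a),0]);y=np.array([np.sin(a),-np.cos(a),0])
        rows.append([fing,round(100*st@x,2),round(100*st@y,2),round(-100*st[2],2),0,0,round(-np.radians(dy/n),4)])
    print(str(rows).replace(" ",""), "step mm",np.linalg.norm(st)*1e3)
def cut(x,y=0): 
    a=np.radians(95.65); return np.array([.5005,.0845])+x*np.array([np.cos(a),np.sin(a)])+y*np.array([-np.sin(a),np.cos(a)])
def st():
    o=env.get_obs(); print(round(o["time_s"],2),o["tool_pos"].round(4),o["tool_rot"].round(2),"F",o["force"].round(2),"w",round(o["grip_width"],4))
E
python3 - <<'E'
from plan import *
d=cam("top")
print(onz(d,(514,183),.21),onz(d,(512,234),.21))
plan([.35,-.35,.25],82.5,10)
plan([.5675,-.305,.12],82.5,8,[.35,-.35,.25],82.5)
E
```

```text
[ 0.56429762 -0.54052566  0.21      ] [ 0.43944803 -0.54045518  0.21      ]
[[8.7,np.float64(2.25),np.float64(-2.09),np.float64(-0.02),0,0,np.float64(-0.1126)],[8.7,np.float64(2.47),np.float64(-1.82),np.float64(-0.02),0,0,np.float64(-0.1126)],[8.7,np.float64(2.66),np.float64(-1.54),np.float64(-0.02),0,0,np.float64(-0.1126)],[8.7,np.float64(2.81),np.float64(-1.23),np.float64(-0.02),0,0,np.float64(-0.1126)],[8.7,np.float64(2.94),np.float64(-0.9),np.float64(-0.02),0,0,np.float64(-0.1126)],[8.7,np.float64(3.02),np.float64(-0.57),np.float64(-0.02),0,0,np.float64(-0.1126)],[8.7,np.float64(3.06),np.float64(-0.22),np.float64(-0.02),0,0,np.float64(-0.1126)],[8.7,np.float64(3.07),np.float64(0.12),np.float64(-0.02),0,0,np.float64(-0.1126)],[8.7,np.float64(3.04),np.float64(0.46),np.float64(-0.02),0,0,np.float64(-0.1126)],[8.7,np.float64(2.96),np.float64(0.8),np.float64(-0.02),0,0,np.float64(-0.1126)]] step mm 30.709096964015124
[[8.7,np.float64(0.91),np.float64(2.62),np.float64(1.62),0,0,np.float64(-0.0)],[8.7,np.float64(0.91),np.float64(2.62),np.float64(1.62),0,0,np.float64(-0.0)],[8.7,np.float64(0.91),np.float64(2.62),np.float64(1.62),0,0,np.float64(-0.0)],[8.7,np.float64(0.91),np.float64(2.62),np.float64(1.62),0,0,np.float64(-0.0)],[8.7,np.float64(0.91),np.float64(2.62),np.float64(1.62),0,0,np.float64(-0.0)],[8.7,np.float64(0.91),np.float64(2.62),np.float64(1.62),0,0,np.float64(-0.0)],[8.7,np.float64(0.91),np.float64(2.62),np.float64(1.62),0,0,np.float64(-0.0)],[8.7,np.float64(0.91),np.float64(2.62),np.float64(1.62),0,0,np.float64(-0.0)]] step mm 32.16929096591966
```

Request:
{"method": "move_arm", "body": {
  "steps": [
    [8.7,2.25,-2.1,0,0,0,-0.1126],
    [8.7,2.45,-1.8,0,0,0,-0.1126],
    [8.7,2.65,-1.55,0,0,0,-0.1126],
    [8.7,2.8,-1.25,0,0,0,-0.1126],
    [8.7,2.95,-0.9,0,0,0,-0.1126]
  ]
}}

```text
time_s: 1.07
tool_pos: [0.2754, -0.4828, 0.2477]
tool_rot: [180.0, 0.0, 50.5]
force: [0.1, -0.7, -0.0]
grip_width: 0.087
```

Request:
{"method": "move_arm", "body": {
  "steps": [
    [8.7,3.0,-0.55,0,0,0,-0.1126],
    [8.7,3.05,-0.2,0,0,0,-0.1126],
    [8.7,3.05,0.1,0,0,0,-0.1126],
    [8.7,3.05,0.45,0,0,0,-0.1126],
    [8.7,2.95,0.8,0,0,0,-0.1126]
  ]
}}

```text
time_s: 1.48
tool_pos: [0.3499, -0.3491, 0.2478]
tool_rot: [180.0, 0.0, 82.8]
force: [1.2, -0.1, -0.1]
grip_width: 0.087
```

Request:
{"method": "move_arm", "body": {
  "steps": [
    [8.7,0.9,2.6,1.6,0,0,0],
    [8.7,0.9,2.6,1.6,0,0,0],
    [8.7,0.9,2.6,1.6,0,0,0],
    [8.7,0.9,2.6,1.6,0,0,0]
  ]
}}

```text
time_s: 1.82
tool_pos: [0.4584, -0.3281, 0.1834]
tool_rot: [179.9, 0.1, 82.5]
force: [0.3, 0.2, -0.0]
grip_width: 0.0872
```

Request:
{"method": "move_arm", "body": {
  "steps": [
    [8.7,0.93,2.63,1.58,0,0,0],
    [8.7,0.93,2.63,1.58,0,0,0],
    [8.7,0.93,2.63,1.58,0,0,0],
    [8.7,0.93,2.63,1.58,0,0,0],
    [8.7,0,0,0,0,0,0]
  ]
}}

```text
time_s: 2.23
tool_pos: [0.5697, -0.3005, 0.1162]
tool_rot: [-179.9, -0.3, 82.8]
force: [-0.0, 1.8, -0.2]
grip_width: 0.0866
```

```bash
python3 - <<'E'
from plan import *
st()
e=cam("scene"); crop(e,190,140,310,260,5,"s1.png")
d=cam("top"); crop(d,360,150,450,230,7,"t1.png")
E
```

```text
2.23 [ 0.5697 -0.3005  0.1162] [-179.91   -0.33   82.81] F [-0.04  1.77 -0.25] w 0.0866
```

View pics/s1.png

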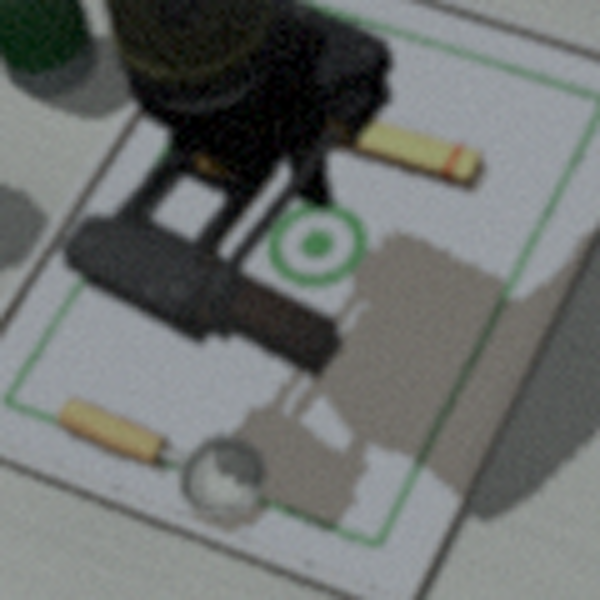

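Request:
{"method": "move_arm", "body": {
  "steps": [
    [5.2,0,0,0,0,0,0],
    [5.2,0,0,0,0,0,0]
  ]
}}

```text
time_s: 2.5
tool_pos: [0.5656, -0.3066, 0.1214]
tool_rot: [180.0, 0.1, 82.4]
force: [-0.1, 0.1, 0.9]
grip_width: 0.08
```

Request:
{"method": "move_arm", "body": {
  "steps": [
    [5.2,0,0,2.2,0,0,0],
    [5.2,0,0,2.2,0,0,0],
    [5.2,0,0,2.0,0,0,0],
    [5.2,0,0,1.0,0,0,0],
    [5.2,0,0,0,0,0,0]
  ]
}}

```text
time_s: 2.92
tool_pos: [0.564, -0.3056, 0.0447]
tool_rot: [-179.8, -0.0, 82.4]
force: [-0.7, -0.2, -0.0]
grip_width: 0.0536
```

Request:
{"method": "move_arm", "body": {
  "steps": [
    [5.2,0,0,0,0,0,0],
    [5.2,0,0,0,0,0,0]
  ]
}}

```text
time_s: 3.08
tool_pos: [0.5671, -0.3061, 0.0482]
tool_rot: [179.9, 0.1, 82.5]
force: [-0.6, 0.2, -0.2]
grip_width: 0.0527
```

```bash
python3 - <<'E'
from plan import *
st()
e=cam("scene"); crop(e,190,140,310,260,5,"s2.png")
d=cam("top"); crop(d,360,150,450,230,7,"t2.png")
st()
E
```

```text
3.08 [ 0.5671 -0.3061  0.0482] [1.7986e+02 7.0000e-02 8.2460e+01] F [-0.55  0.2  -0.24] w 0.0527
3.18 [ 0.5673 -0.3059  0.0482] [1.7985e+02 7.0000e-02 8.2480e+01] F [0.18 0.64 0.12] w 0.0523
```

View pics/s2.png

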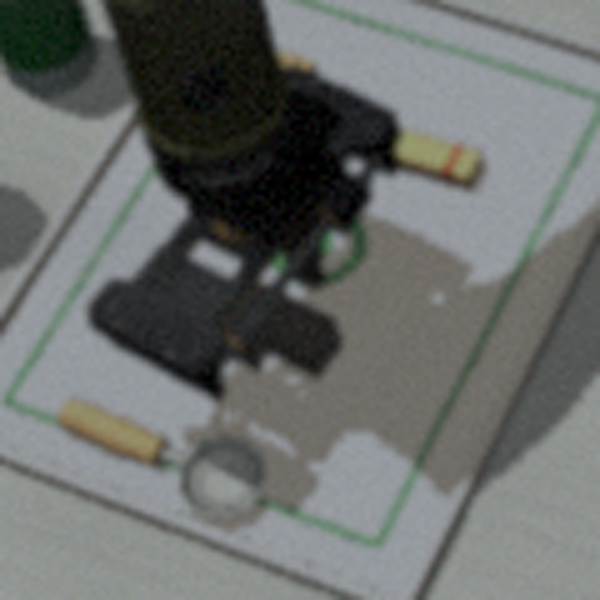

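Request:
{"method": "move_arm", "body": {
  "steps": [
    [5.2,0,0,0.5,0,0,0],
    [2.4,0,0,0,0,0,0],
    [2.4,0,0,0,0,0,0],
    [2.4,0,0,0,0,0,0],
    [2.4,0,0,0,0,0,0]
  ],
  "force": 14
}}

```text
time_s: 3.6
tool_pos: [0.5664, -0.3052, 0.0414]
tool_rot: [180.0, 0.0, 82.5]
force: [0.5, 0.8, -1.0]
grip_width: 0.0328
```

Request:
{"method": "move_arm", "body": {
  "steps": [
    [2.4,0,0,0,0,0,0],
    [2.4,0,0,0,0,0,0],
    [2.4,0,0,0,0,0,0]
  ]
}}

```text
time_s: 3.85
tool_pos: [0.5665, -0.3052, 0.0414]
tool_rot: [180.0, 0.0, 82.5]
force: [0.9, -0.7, -0.7]
grip_width: 0.0271
```

Request:
{"method": "move_arm", "body": {
  "steps": [
    [2.4,0,0,-1.5,0,0,0],
    [2.4,0,0,-2.5,0,0,0],
    [2.4,0,0,-3.0,0,0,0],
    [2.4,0,0,-2.0,0,0,0],
    [2.4,0,0,0,0,0,0]
  ]
}}

```text
time_s: 4.27
tool_pos: [0.5691, -0.3063, 0.1367]
tool_rot: [179.6, 0.2, 82.5]
force: [-0.1, -0.6, -0.1]
grip_width: 0.0268
```

```bash
sed -i 's/round(100\*st@x,2)/float(round(100*st@x,2))/;s/round(100\*st@y,2)/float(round(100*st@y,2))/;s/round(-100\*st\[2\],2)/float(round(-100*st[2],2))/;s/round(-np.radians(dy\/n),4)/float(round(-np.radians(dy\/n),4))/' plan.py; python3 - <<'E'
from plan import *
st(); print(cut(-.065))
plan([*cut(-.065),.125],95.65,11)
E
```

```text
4.27 [ 0.5691 -0.3063  0.1367] [179.56   0.19  82.5 ] F [-0.06 -0.59 -0.11] w 0.0268
[0.50689934 0.01981578]
[[8.7,2.87,-0.95,0.11,0,0,-0.0209],[8.7,2.88,-0.89,0.11,0,0,-0.0209],[8.7,2.9,-0.83,0.11,0,0,-0.0209],[8.7,2.92,-0.77,0.11,0,0,-0.0209],[8.7,2.93,-0.71,0.11,0,0,-0.0209],[8.7,2.95,-0.64,0.11,0,0,-0.0209],[8.7,2.96,-0.58,0.11,0,0,-0.0209],[8.7,2.97,-0.52,0.11,0,0,-0.0209],[8.7,2.98,-0.46,0.11,0,0,-0.0209],[8.7,2.99,-0.4,0.11,0,0,-0.0209],[8.7,3.0,-0.33,0.11,0,0,-0.0209]] step mm 30.20168367336042
```

Request:
{"method": "move_arm", "body": {
  "steps": [
    [2.4,2.85,-0.93,0,0,0,-0.021],
    [2.4,2.9,-0.87,0,0,0,-0.021],
    [2.4,2.9,-0.8,0,0,0,-0.021],
    [2.4,2.92,-0.75,0,0,0,-0.021],
    [2.4,2.93,-0.68,0,0,0,-0.021]
  ]
}}

```text
time_s: 4.68
tool_pos: [0.5379, -0.1557, 0.1302]
tool_rot: [-179.9, -0.0, 88.6]
force: [0.3, 0.1, -0.8]
grip_width: 0.0267
```

Request:
{"method": "move_arm", "body": {
  "steps": [
    [2.4,2.95,-0.62,0,0,0,-0.021],
    [2.4,2.95,-0.56,0,0,0,-0.021],
    [2.4,2.97,-0.5,0,0,0,-0.021],
    [2.4,2.98,-0.45,0,0,0,-0.021],
    [2.4,2.98,-0.4,0,0,0,-0.021]
  ]
}}

```text
time_s: 5.1
tool_pos: [0.5102, -0.008, 0.1305]
tool_rot: [-179.9, 0.0, 94.6]
force: [0.4, -0.1, -1.0]
grip_width: 0.027
```

Request:
{"method": "move_arm", "body": {
  "steps": [
    [2.4,3.0,-0.3,0,0,0,-0.019],
    [2.4,0,0,0,0,0,0],
    [2.4,0,0,0,0,0,0],
    [2.4,0,0,0,0,0,0],
    [2.4,0,0,0,0,0,0]
  ]
}}

```text
time_s: 5.52
tool_pos: [0.506, 0.019, 0.1309]
tool_rot: [-180.0, 0.0, 95.5]
force: [0.7, -0.4, 0.0]
grip_width: 0.0267
```

```bash
python3 - <<'E'
from plan import *
st()
e=cam("scene"); crop(e,290,130,430,260,5,"s3.png")
d=cam("top"); crop(d,220,140,350,240,6,"t3.png")
st()
plan([*cut(-.065),.075],95.65,1)
E
```

```text
5.52 [0.506  0.019  0.1309] [-1.7995e+02  2.0000e-02  9.5490e+01] F [ 0.67 -0.37  0.03] w 0.0267
5.62 [0.5061 0.019  0.131 ] [-1.7997e+02  1.0000e-02  9.5470e+01] F [ 0.03 -0.22 -1.37] w 0.0267
[[8.7,0.07,0.09,5.6,0,0,-0.0031]] step mm 56.00731906519125
```

View pics/s3.png

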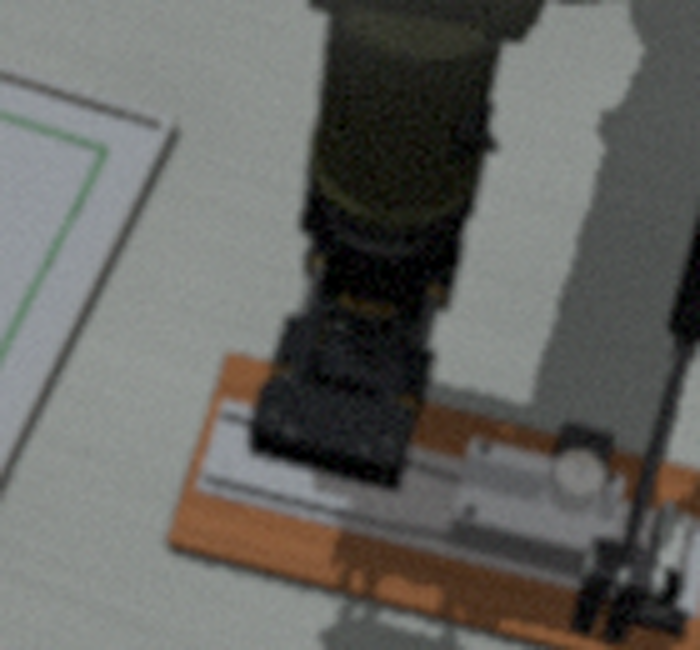

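View pics/t3.png

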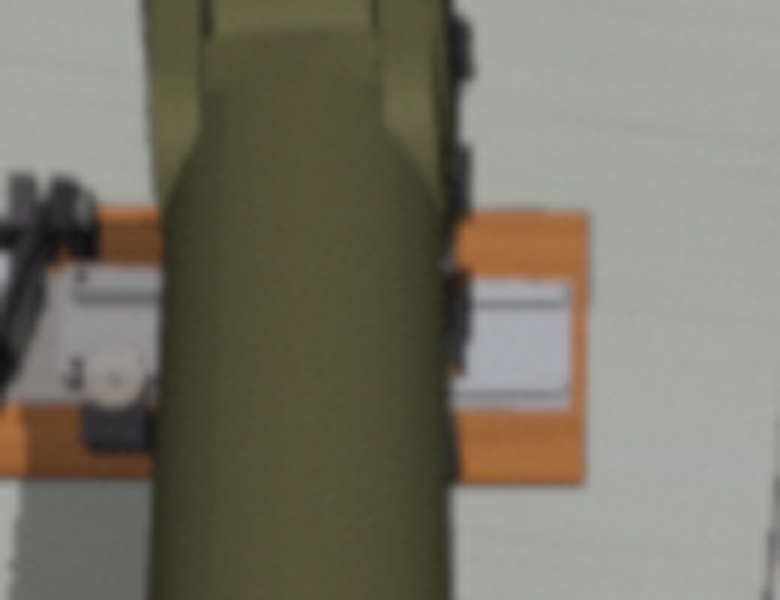

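Request:
{"method": "move_arm", "body": {
  "steps": [
    [2.4,0.07,0.09,2.0,0,0,-0.003],
    [2.4,0,0,2.0,0,0,0],
    [2.4,0,0,1.6,0,0,0],
    [2.4,0,0,0,0,0,0],
    [2.4,0,0,0,0,0,0]
  ]
}}

```text
time_s: 6.03
tool_pos: [0.5063, 0.0206, 0.0747]
tool_rot: [-179.9, -0.0, 95.7]
force: [0.6, -0.2, -0.4]
grip_width: 0.027
```

Request:
{"method": "move_arm", "body": {
  "steps": [
    [2.4,0,0,0.4,0,0,0],
    [2.4,0,0,0.4,0,0,0],
    [2.4,0,0,0.4,0,0,0],
    [2.4,0,0,0.2,0,0,0],
    [2.4,0,0,0,0,0,0]
  ]
}}

```text
time_s: 6.45
tool_pos: [0.5066, 0.0212, 0.061]
tool_rot: [-180.0, 0.0, 95.8]
force: [0.3, 0.0, -1.2]
grip_width: 0.0269
```

Request:
{"method": "move_arm", "body": {
  "steps": [
    [2.4,0,0,0.2,0,0,0],
    [2.4,0,0,0.15,0,0,0],
    [2.4,0,0,0,0,0,0],
    [2.4,0,0,0,0,0,0]
  ]
}}

```text
time_s: 6.78
tool_pos: [0.5068, 0.0213, 0.0578]
tool_rot: [-180.0, 0.0, 95.8]
force: [0.3, 0.3, -0.3]
grip_width: 0.0268
```

```bash
python3 - <<'E'
from plan import *
st()
e=cam("scene"); crop(e,310,180,430,270,6,"s4.png")
st()
E
```

```text
6.78 [0.5068 0.0213 0.0578] [-179.99    0.     95.79] F [ 0.31  0.28 -0.32] w 0.0268
6.83 [0.5069 0.0213 0.0579] [1.800e+02 1.000e-02 9.579e+01] F [-0.39 -0.21 -0.5 ] w 0.0271
```

View pics/s4.png

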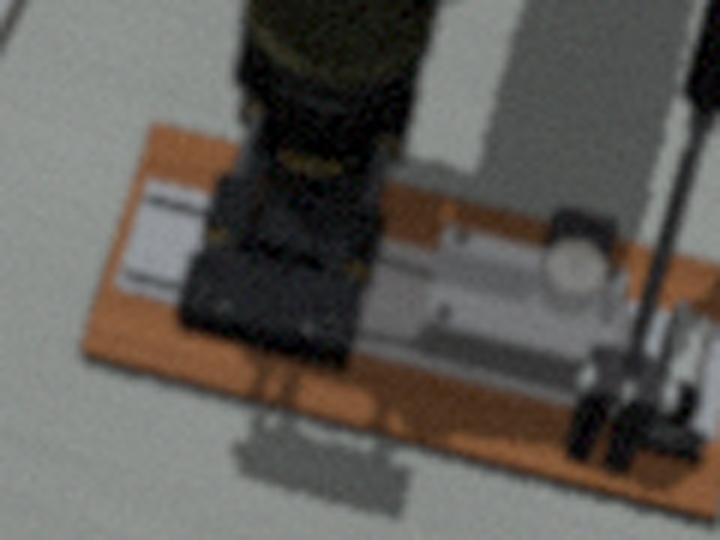

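Request:
{"method": "move_arm", "body": {
  "steps": [
    [2.4,0,0,0.15,0,0,0],
    [2.4,0,0,0.05,0,0,0],
    [2.4,0,0,0,0,0,0],
    [4.5,0,0,0,0,0,0],
    [4.5,0,0,0,0,0,0]
  ]
}}

```text
time_s: 7.25
tool_pos: [0.507, 0.0212, 0.056]
tool_rot: [180.0, 0.0, 95.8]
force: [1.0, -0.1, 0.0]
grip_width: 0.034
```

Request:
{"method": "move_arm", "body": {
  "steps": [
    [4.5,0,0,0,0,0,0],
    [4.5,0,0,0,0,0,0]
  ]
}}

```text
time_s: 7.42
tool_pos: [0.507, 0.0212, 0.056]
tool_rot: [180.0, 0.0, 95.8]
force: [-0.1, -0.1, -0.1]
grip_width: 0.0425
```

Lift clear and head for the stick.

Request:
{"method": "move_arm", "body": {
  "steps": [
    [4.5,0,0,-1.5,0,0,0],
    [4.5,0,0,-3.0,0,0,0],
    [4.5,0,0,-3.5,0,0,0],
    [4.5,0,0,-2.0,0,0,0]
  ]
}}

```text
time_s: 7.75
tool_pos: [0.5081, 0.0217, 0.159]
tool_rot: [179.8, 0.0, 95.8]
force: [0.4, -1.0, -1.1]
grip_width: 0.0449
```

```bash
python3 - <<'E'
from plan import *
plan([.4265,-.372,.156],92.5,12,[.507,.0212,.156],95.8,5)
E
```

```text
[[5,-3.19,-1.0,-0.0,0,0,0.0048],[5,-3.2,-0.98,-0.0,0,0,0.0048],[5,-3.2,-0.97,-0.0,0,0,0.0048],[5,-3.21,-0.95,-0.0,0,0,0.0048],[5,-3.21,-0.94,-0.0,0,0,0.0048],[5,-3.22,-0.92,-0.0,0,0,0.0048],[5,-3.22,-0.91,-0.0,0,0,0.0048],[5,-3.22,-0.89,-0.0,0,0,0.0048],[5,-3.23,-0.88,-0.0,0,0,0.0048],[5,-3.23,-0.86,-0.0,0,0,0.0048],[5,-3.24,-0.84,-0.0,0,0,0.0048],[5,-3.24,-0.83,-0.0,0,0,0.0048]] step mm 33.44631789234138
```

Request:
{"method": "move_arm", "body": {
  "steps": [
    [5,-3.19,-1.0,0,0,0,0.0048],
    [5,-3.2,-0.98,0,0,0,0.0048],
    [5,-3.2,-0.97,0,0,0,0.0048],
    [5,-3.2,-0.95,0,0,0,0.0048],
    [5,-3.2,-0.94,0,0,0,0.0048]
  ]
}}

```text
time_s: 8.17
tool_pos: [0.4728, -0.1439, 0.1562]
tool_rot: [180.0, 0.0, 94.4]
force: [0.1, 0.1, 0.4]
grip_width: 0.0496
```

Request:
{"method": "move_arm", "body": {
  "steps": [
    [5,-3.22,-0.92,0,0,0,0.0048],
    [5,-3.22,-0.91,0,0,0,0.0048],
    [5,-3.22,-0.89,0,0,0,0.0048],
    [5,-3.23,-0.88,0,0,0,0.0048],
    [5,-3.23,-0.86,0,0,0,0.0048]
  ]
}}

```text
time_s: 8.58
tool_pos: [0.4391, -0.3078, 0.156]
tool_rot: [180.0, 0.0, 93.0]
force: [0.5, -0.2, -0.0]
grip_width: 0.0499
```

Request:
{"method": "move_arm", "body": {
  "steps": [
    [5,-3.25,-0.85,0,0,0,0.0048],
    [5,-3.25,-0.83,0,0,0,0.0048],
    [5,0,0,0,0,0,0],
    [5,0,0,0,0,0,0]
  ]
}}

```text
time_s: 8.92
tool_pos: [0.4248, -0.3743, 0.1555]
tool_rot: [-180.0, -0.0, 92.2]
force: [-0.2, 0.5, -0.4]
grip_width: 0.0501
```

```bash
python3 - <<'E'
from plan import *
st()
e=cam("scene"); crop(e,200,110,320,220,6,"s5.png"); crop(e,310,180,440,270,6,"s5c.png")
d=cam("top"); crop(d,210,160,330,230,6,"t5c.png");crop(d,360,200,460,270,6,"t5.png")
st()
E
```

```text
8.92 [ 0.4248 -0.3743  0.1555] [-179.98   -0.     92.22] F [-0.24  0.52 -0.36] w 0.0501
9.02 [ 0.4265 -0.3711  0.1557] [ 1.7999e+02 -5.0000e-02  9.2520e+01] F [1.48 0.43 0.07] w 0.0502
```

View pics/t5c.png

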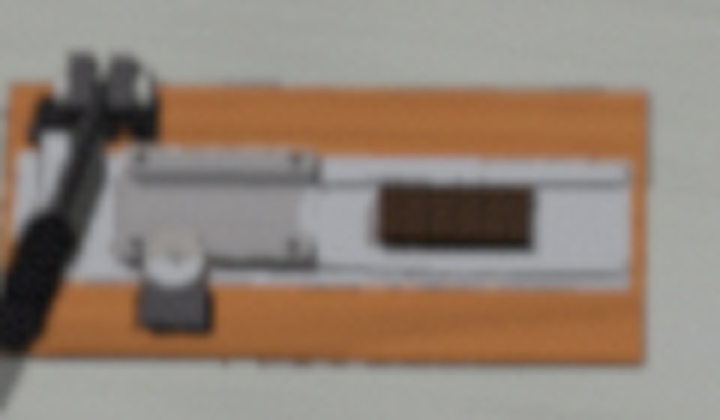

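View pics/s5c.png

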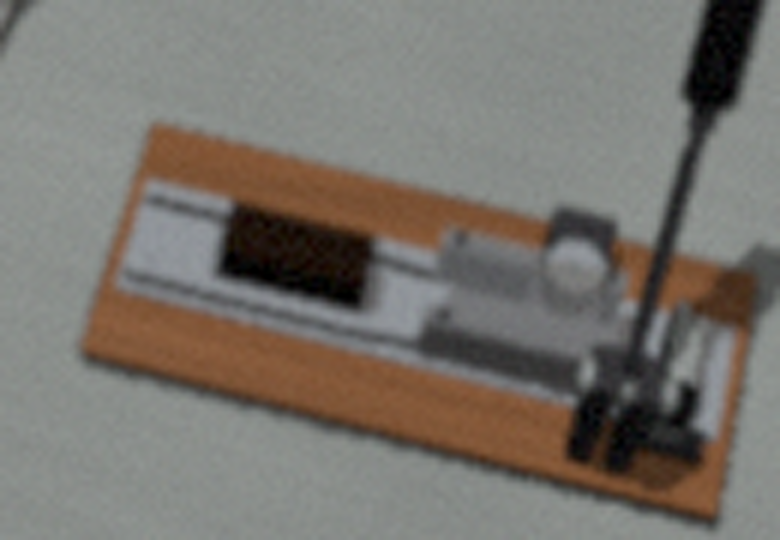

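View pics/s5.png

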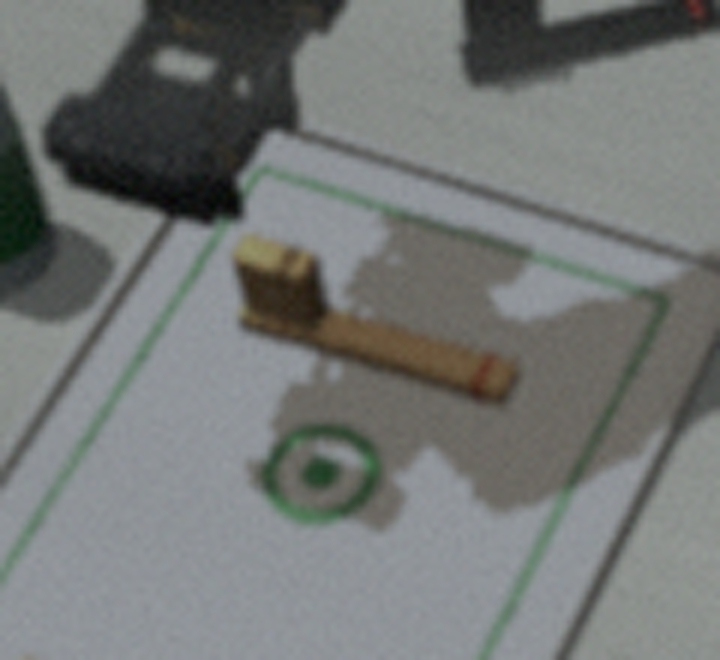

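Request:
{"method": "move_arm", "body": {
  "steps": [
    [5,0,0,3.0,0,0,0],
    [5,0,0,3.2,0,0,0],
    [5,0,0,2.6,0,0,0],
    [5,0,0,1.5,0,0,0],
    [5,0,0,0,0,0,0]
  ]
}}

```text
time_s: 9.43
tool_pos: [0.4247, -0.3683, 0.0493]
tool_rot: [-179.7, -0.3, 92.7]
force: [-0.5, 0.4, -0.3]
grip_width: 0.0497
```

Request:
{"method": "move_arm", "body": {
  "steps": [
    [5,0,0,0,0,0,0],
    [5,0,0,0,0,0,0],
    [5,0,0,0,0,0,0]
  ]
}}

```text
time_s: 9.68
tool_pos: [0.4275, -0.3724, 0.0548]
tool_rot: [179.9, 0.1, 92.5]
force: [-0.8, -0.6, 0.7]
grip_width: 0.0501
```

```bash
python3 - <<'E'
from plan import *
st()
e=cam("scene"); crop(e,200,110,320,220,6,"s6.png")
E
```

```text
9.68 [ 0.4275 -0.3724  0.0548] [1.7987e+02 1.3000e-01 9.2540e+01] F [-0.78 -0.56  0.72] w 0.0501
```

View pics/s6.png

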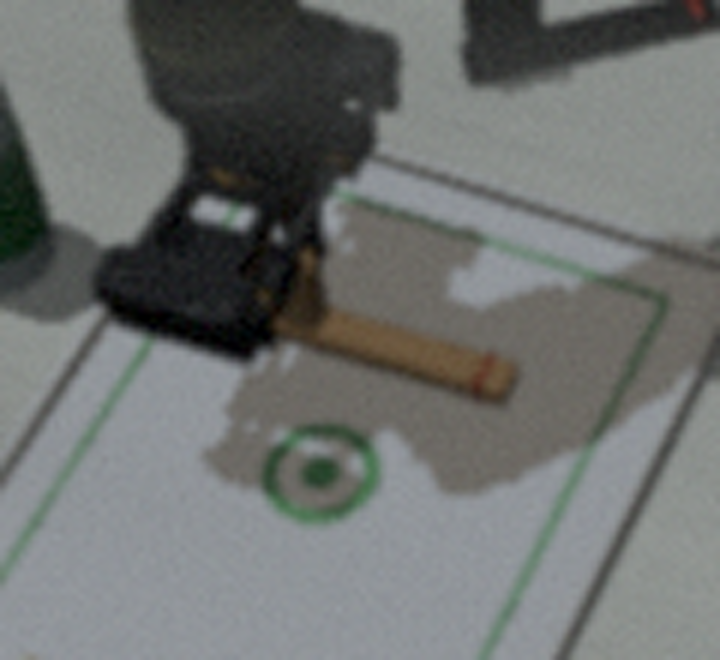

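Request:
{"method": "move_arm", "body": {
  "steps": [
    [5,0,0,0.2,0,0,0],
    [1.4,0,0,0,0,0,0],
    [1.4,0,0,0,0,0,0],
    [1.4,0,0,0,0,0,0],
    [1.4,0,0,0,0,0,0]
  ],
  "force": 45
}}

```text
time_s: 10.15
tool_pos: [0.4261, -0.3721, 0.0509]
tool_rot: [180.0, 0.0, 92.5]
force: [-0.0, -0.8, -0.8]
grip_width: 0.031
```

Request:
{"method": "move_arm", "body": {
  "steps": [
    [1.4,0,0,0,0,0,0],
    [1.4,0,0,0,0,0,0],
    [1.4,0,0,0,0,0,0]
  ]
}}

```text
time_s: 10.4
tool_pos: [0.4263, -0.3721, 0.0509]
tool_rot: [180.0, 0.0, 92.5]
force: [0.4, -0.0, -0.2]
grip_width: 0.018
```

Request:
{"method": "move_arm", "body": {
  "steps": [
    [1.4,0,0,-1.5,0,0,0],
    [1.4,0,0,-2.5,0,0,0],
    [1.4,0,0,-2.5,0,0,0],
    [1.4,0,0,-1.5,0,0,0],
    [1.4,0,0,0,0,0,0]
  ]
}}

```text
time_s: 10.82
tool_pos: [0.428, -0.3735, 0.1346]
tool_rot: [179.7, 0.3, 92.5]
force: [0.6, -0.3, -1.2]
grip_width: 0.018
```

```bash
python3 - <<'E'
from plan import *
st(); print(cut(-.24))
plan([*cut(-.24),.131],95.65,8,[.4263,-.3721,.131],92.5,1.4)
E
```

```text
10.82 [ 0.428  -0.3735  0.1346] [179.75   0.28  92.48] F [ 0.55 -0.28 -1.18] w 0.018
[ 0.52412833 -0.15433405]
[[1.4,2.67,1.34,-0.0,0,0,-0.0069],[1.4,2.66,1.36,-0.0,0,0,-0.0069],[1.4,2.65,1.38,-0.0,0,0,-0.0069],[1.4,2.64,1.4,-0.0,0,0,-0.0069],[1.4,2.63,1.41,-0.0,0,0,-0.0069],[1.4,2.62,1.43,-0.0,0,0,-0.0069],[1.4,2.61,1.45,-0.0,0,0,-0.0069],[1.4,2.6,1.47,-0.0,0,0,-0.0069]] step mm 29.841349168274277
```

Request:
{"method": "move_arm", "body": {
  "steps": [
    [1.4,2.67,1.34,0,0,0,-0.0069],
    [1.4,2.66,1.36,0,0,0,-0.0069],
    [1.4,2.65,1.38,0,0,0,-0.0069],
    [1.4,2.64,1.4,0,0,0,-0.0069],
    [1.4,2.63,1.41,0,0,0,-0.0069]
  ]
}}

```text
time_s: 11.23
tool_pos: [0.4869, -0.2342, 0.1295]
tool_rot: [-179.9, -0.1, 94.5]
force: [0.3, -0.1, -0.4]
grip_width: 0.0177
```

Request:
{"method": "move_arm", "body": {
  "steps": [
    [1.4,2.62,1.43,0,0,0,-0.0069],
    [1.4,2.61,1.45,0,0,0,-0.0069],
    [1.4,2.6,1.47,0,0,0,-0.0069],
    [1.4,0,0,0,0,0,0],
    [1.4,0,0,0,0,0,0]
  ]
}}

```text
time_s: 11.65
tool_pos: [0.5241, -0.1516, 0.1297]
tool_rot: [-179.9, -0.1, 95.9]
force: [-0.4, -0.8, -0.8]
grip_width: 0.0177
```

Request:
{"method": "move_arm", "body": {
  "steps": [
    [1.4,0,0,0,0,0,0],
    [1.4,0,0,0,0,0,0]
  ]
}}

```text
time_s: 11.82
tool_pos: [0.5231, -0.1556, 0.13]
tool_rot: [-179.9, 0.0, 95.5]
force: [-0.6, -0.5, -0.6]
grip_width: 0.0174
```

```bash
python3 - <<'E'
from plan import *
st()
e=cam("scene"); crop(e,270,140,430,260,5,"s7.png")
d=cam("top"); crop(d,220,150,370,230,5,"t7.png")
st()
plan([*cut(-.24),.075],95.65,1)
E
```

```text
11.82 [ 0.5231 -0.1556  0.13  ] [-1.7991e+02  1.0000e-02  9.5530e+01] F [-0.55 -0.55 -0.59] w 0.0174
11.92 [ 0.5233 -0.1556  0.1304] [-1.7995e+02  1.0000e-02  9.5500e+01] F [-0.53 -0.48 -1.46] w 0.0179
[[8.7,0.12,0.09,5.54,0,0,-0.0025]] step mm 55.429518347270374
```

View pics/s7.png

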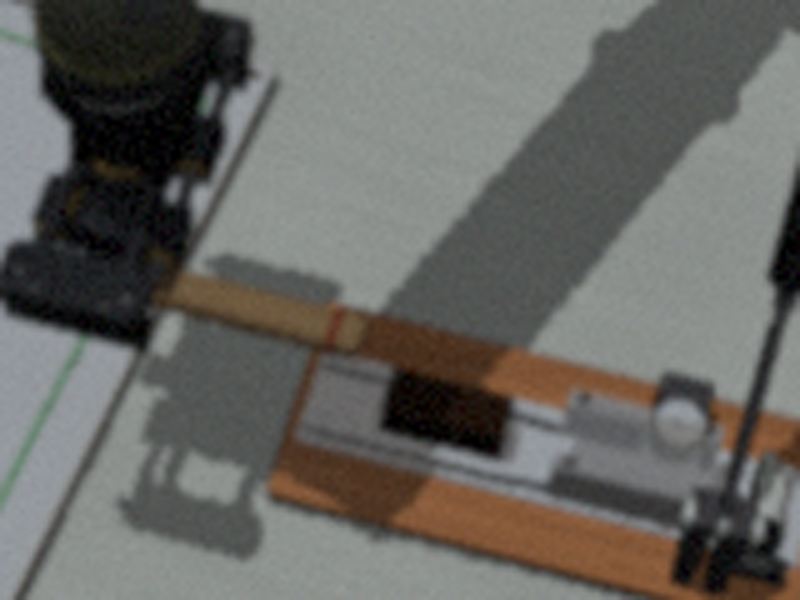

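View pics/t7.png

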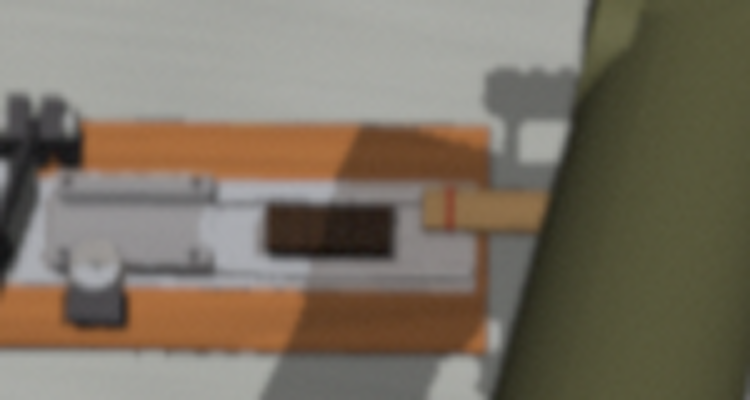

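Request:
{"method": "move_arm", "body": {
  "steps": [
    [1.4,0.12,0.09,2.0,0,0,-0.0025],
    [1.4,0,0,2.0,0,0,0],
    [1.4,0,0,1.2,0,0,0],
    [1.4,0,0,0.4,0,0,0],
    [1.4,0,0,0,0,0,0]
  ]
}}

```text
time_s: 12.33
tool_pos: [0.5238, -0.1532, 0.0737]
tool_rot: [-179.9, -0.1, 95.7]
force: [-0.5, 1.2, -0.4]
grip_width: 0.0179
```

Request:
{"method": "move_arm", "body": {
  "steps": [
    [1.4,0,0,0.4,0,0,0],
    [1.4,0,0,0,0,0,0],
    [1.4,0,0,0,0,0,0],
    [1.4,0,0,0,0,0,0]
  ]
}}

```text
time_s: 12.67
tool_pos: [0.5253, -0.153, 0.0716]
tool_rot: [179.9, 0.0, 95.8]
force: [0.8, 0.3, -1.3]
grip_width: 0.0176
```

```bash
python3 - <<'E'
from plan import *
st()
e=cam("scene"); crop(e,270,140,430,260,5,"s8.png")
d=cam("top"); crop(d,220,150,370,230,5,"t8.png")
st(); print(cut(-.24))
E
```

```text
12.67 [ 0.5253 -0.153   0.0716] [1.7994e+02 4.0000e-02 9.5790e+01] F [ 0.76  0.33 -1.35] w 0.0176
12.77 [ 0.5252 -0.1529  0.0714] [1.7995e+02 3.0000e-02 9.5790e+01] F [-1.28  0.47 -0.45] w 0.018
[ 0.52412833 -0.15433405]
```

View pics/s8.png

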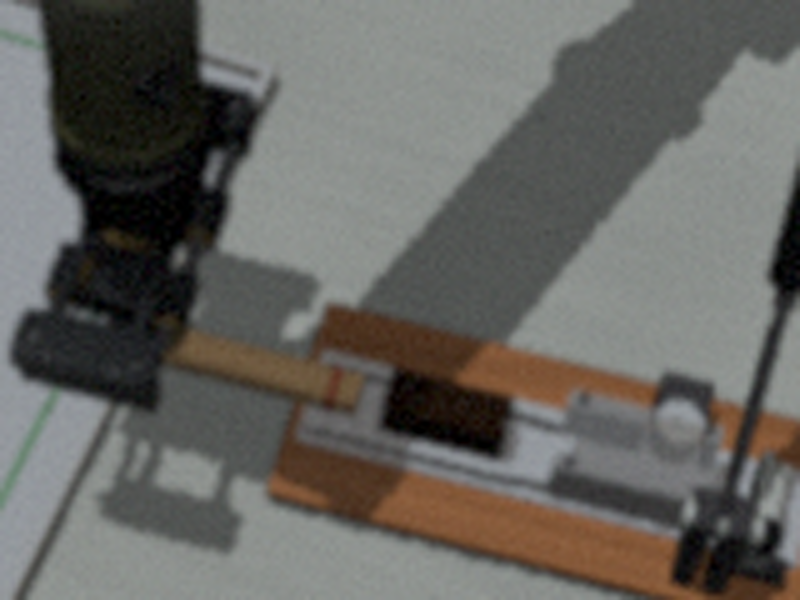

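View pics/t8.png

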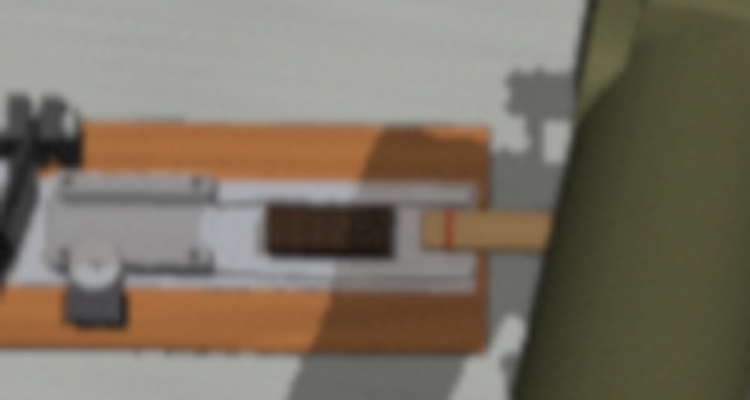

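```bash
python3 - <<'E'
from plan import *
d=cam("top")
a=np.radians(95.65);u=np.array([np.cos(a),np.sin(a)]);v=np.array([-u[1],u[0]])
for nm,p,z in(("nose",(440,229),.0385),("stickback",(530,231),.0385),("bar",(330,229),.048)):
    w=onz(d,np.array(p)/5+[220-.4,150-.4],z)[:2]-[.5005,.0845]; print(nm,w@u,w@v)
print(env.get_obs()["tool_pos"]); w=env.get_obs()["tool_pos"][:2]-[.5005,.0845]; print(w@u,w@v)
E
```

```text
nose -0.12562923373930326 0.00019403978262690254
stickback -0.1745597843892276 0.0005169734743475062
bar -0.06652357310842504 0.0031785623110172946
[ 0.52513466 -0.1528912   0.07130361]
-0.23866323771991454 -0.0011434931566568114
```

Request:
{"method": "move_arm", "body": {
  "steps": [
    [1.4,0,0,0.3,0,0,0],
    [1.4,0,0,0.2,0,0,0],
    [1.4,0.5,0,0,0,0,0],
    [1.4,0.5,0,0,0,0,0],
    [1.4,0.5,0,0,0,0,0]
  ]
}}

```text
time_s: 13.23
tool_pos: [0.5232, -0.1371, 0.0657]
tool_rot: [-180.0, -0.0, 95.8]
force: [0.4, 0.4, -0.6]
grip_width: 0.0175
```

Request:
{"method": "move_arm", "body": {
  "steps": [
    [1.4,0.8,0,0,0,0,0],
    [1.4,0.8,0,0,0,0,0],
    [1.4,0.8,0,0,0,0,0],
    [1.4,0.8,0,0,0,0,0],
    [1.4,0.8,0,0,0,0,0]
  ]
}}

```text
time_s: 13.65
tool_pos: [0.5192, -0.097, 0.0659]
tool_rot: [-180.0, 0.0, 95.8]
force: [0.0, 0.1, -1.2]
grip_width: 0.0175
```

Request:
{"method": "move_arm", "body": {
  "steps": [
    [1.4,0.6,0,0,0,0,0],
    [1.4,0.6,0,0,0,0,0],
    [1.4,0.6,0,0,0,0,0],
    [1.4,0.6,0,0,0,0,0]
  ]
}}

```text
time_s: 13.98
tool_pos: [0.5169, -0.0738, 0.0659]
tool_rot: [180.0, 0.0, 95.8]
force: [-0.0, -1.0, -0.9]
grip_width: 0.0178
```

```bash
python3 - <<'E'
from plan import *
st()
e=cam("scene"); crop(e,290,160,450,270,5,"s9.png")
d=cam("top"); crop(d,200,150,350,230,5,"t9.png")
E
```

```text
13.98 [ 0.5169 -0.0738  0.0659] [1.7999e+02 2.0000e-02 9.5780e+01] F [-0.02 -0.96 -0.94] w 0.0178
```

View pics/s9.png

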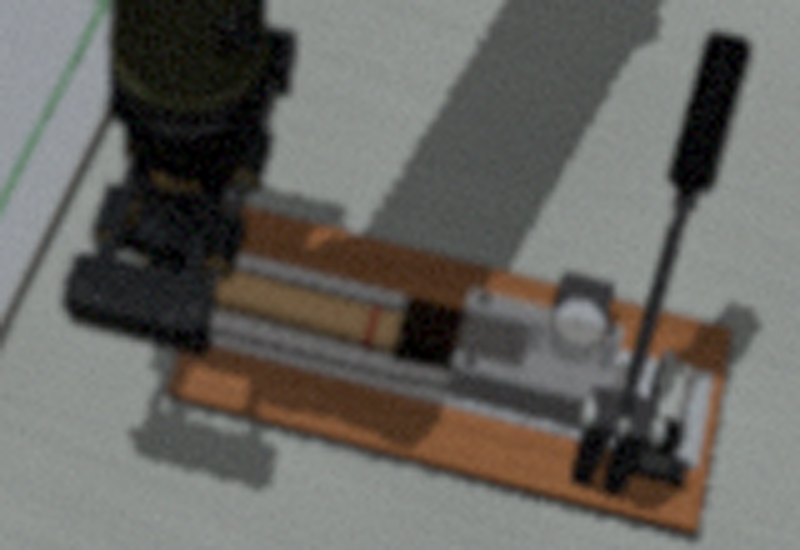

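View pics/t9.png

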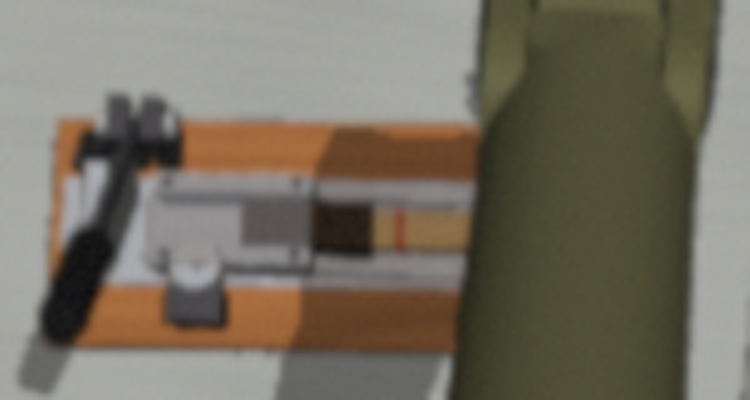

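Request:
{"method": "move_arm", "body": {
  "steps": [
    [1.4,0.25,0,0,0,0,0],
    [1.4,0.25,0,0,0,0,0],
    [1.4,0.25,0,0,0,0,0],
    [1.4,0.2,0,0,0,0,0]
  ]
}}

```text
time_s: 14.42
tool_pos: [0.5159, -0.0647, 0.0658]
tool_rot: [-180.0, 0.0, 95.8]
force: [-0.1, 0.3, -0.8]
grip_width: 0.0175
```

Request:
{"method": "move_arm", "body": {
  "steps": [
    [1.4,0.15,0,0,0,0,0],
    [1.4,0.15,0,0,0,0,0],
    [1.4,0.15,0,0,0,0,0]
  ]
}}

```text
time_s: 14.67
tool_pos: [0.5154, -0.0603, 0.0658]
tool_rot: [-180.0, 0.0, 95.8]
force: [-0.5, -0.9, -0.3]
grip_width: 0.0174
```

Request:
{"method": "move_arm", "body": {
  "steps": [
    [1.4,0.15,0,0,0,0,0],
    [1.4,0.15,0,0,0,0,0]
  ]
}}

```text
time_s: 14.83
tool_pos: [0.5152, -0.0573, 0.0658]
tool_rot: [180.0, 0.0, 95.8]
force: [0.3, -1.5, -0.3]
grip_width: 0.0179
```

Request:
{"method": "move_arm", "body": {
  "steps": [
    [1.4,0.15,0,0,0,0,0],
    [1.4,0.15,0,0,0,0,0]
  ]
}}

```text
time_s: 15.0
tool_pos: [0.5151, -0.0553, 0.066]
tool_rot: [180.0, 0.1, 95.8]
force: [0.3, -5.0, 0.7]
grip_width: 0.0177
```

Request:
{"method": "move_arm", "body": {
  "steps": [
    [1.4,0.15,0,0,0,0,0],
    [1.4,0.15,0,0,0,0,0]
  ]
}}

```text
time_s: 15.17
tool_pos: [0.5151, -0.0533, 0.0662]
tool_rot: [179.9, 0.1, 95.7]
force: [1.3, -5.6, -0.3]
grip_width: 0.0178
```

Request:
{"method": "move_arm", "body": {
  "steps": [
    [1.4,0.15,0,0,0,0,0],
    [1.4,0.15,0,0,0,0,0],
    [1.4,0.15,0,0,0,0,0]
  ]
}}

```text
time_s: 15.42
tool_pos: [0.5145, -0.0488, 0.0661]
tool_rot: [180.0, 0.1, 95.7]
force: [1.4, -4.7, -0.0]
grip_width: 0.0178
```

Request:
{"method": "move_arm", "body": {
  "steps": [
    [1.4,0.15,0,0,0,0,0],
    [1.4,0.15,0,0,0,0,0],
    [1.4,0.15,0,0,0,0,0]
  ]
}}

```text
time_s: 15.67
tool_pos: [0.5139, -0.0433, 0.066]
tool_rot: [180.0, 0.1, 95.7]
force: [0.4, -5.1, -0.2]
grip_width: 0.0179
```

Request:
{"method": "move_arm", "body": {
  "steps": [
    [1.4,0.2,0,0,0,0,0],
    [1.4,0.2,0,0,0,0,0],
    [1.4,0.2,0,0,0,0,0]
  ]
}}

```text
time_s: 15.92
tool_pos: [0.5132, -0.0361, 0.0659]
tool_rot: [180.0, 0.0, 95.8]
force: [1.2, -3.5, -0.2]
grip_width: 0.018
```

Request:
{"method": "move_arm", "body": {
  "steps": [
    [1.4,0.2,0,0,0,0,0],
    [1.4,0.2,0,0,0,0,0],
    [1.4,0.2,0,0,0,0,0]
  ]
}}

```text
time_s: 16.17
tool_pos: [0.5126, -0.0299, 0.0659]
tool_rot: [180.0, -0.0, 95.8]
force: [0.7, -4.4, -1.8]
grip_width: 0.0178
```

Request:
{"method": "move_arm", "body": {
  "steps": [
    [1.4,0.2,0,0,0,0,0],
    [1.4,0.2,0,0,0,0,0],
    [1.4,0.2,0,0,0,0,0],
    [1.4,0.15,0,0,0,0,0]
  ]
}}

```text
time_s: 16.5
tool_pos: [0.5118, -0.0224, 0.0659]
tool_rot: [180.0, -0.0, 95.8]
force: [3.3, -2.7, -1.5]
grip_width: 0.0172
```

Request:
{"method": "move_arm", "body": {
  "steps": [
    [1.4,0.15,0,0,0,0,0],
    [1.4,0.1,0,0,0,0,0],
    [1.4,0.1,0,0,0,0,0],
    [1.4,0.1,0,0,0,0,0]
  ]
}}

```text
time_s: 16.83
tool_pos: [0.5113, -0.0184, 0.0659]
tool_rot: [180.0, 0.0, 95.8]
force: [2.0, -2.5, -1.2]
grip_width: 0.0176
```

Request:
{"method": "move_arm", "body": {
  "steps": [
    [1.4,0.08,0,0,0,0,0],
    [1.4,0.08,0,0,0,0,0],
    [1.4,0.08,0,0,0,0,0]
  ]
}}

```text
time_s: 17.08
tool_pos: [0.5109, -0.0161, 0.0658]
tool_rot: [-180.0, 0.0, 95.8]
force: [2.1, -3.0, -0.3]
grip_width: 0.0177
```

Request:
{"method": "move_arm", "body": {
  "steps": [
    [1.4,0.06,0,0,0,0,0],
    [1.4,0.06,0,0,0,0,0],
    [1.4,0.06,0,0,0,0,0]
  ]
}}

```text
time_s: 17.33
tool_pos: [0.5107, -0.0143, 0.0658]
tool_rot: [-180.0, 0.0, 95.8]
force: [1.4, -3.0, -0.4]
grip_width: 0.0174
```

Request:
{"method": "move_arm", "body": {
  "steps": [
    [1.4,0.06,0,0,0,0,0],
    [1.4,0.06,0,0,0,0,0],
    [1.4,0.06,0,0,0,0,0]
  ]
}}

```text
time_s: 17.58
tool_pos: [0.5106, -0.0125, 0.0658]
tool_rot: [-180.0, 0.0, 95.8]
force: [0.6, -2.6, -0.6]
grip_width: 0.0178
```

Request:
{"method": "move_arm", "body": {
  "steps": [
    [1.4,0.06,0,0,0,0,0],
    [1.4,0.06,0,0,0,0,0],
    [1.4,0.06,0,0,0,0,0],
    [1.4,0.06,0,0,0,0,0]
  ]
}}

```text
time_s: 17.92
tool_pos: [0.5103, -0.0101, 0.0658]
tool_rot: [-180.0, 0.0, 95.8]
force: [1.3, -2.7, -0.4]
grip_width: 0.018
```

Request:
{"method": "move_arm", "body": {
  "steps": [
    [1.4,0.06,0,0,0,0,0],
    [1.4,0.06,0,0,0,0,0],
    [1.4,0.06,0,0,0,0,0]
  ]
}}

```text
time_s: 18.17
tool_pos: [0.5102, -0.0082, 0.0658]
tool_rot: [180.0, 0.0, 95.8]
force: [1.6, -2.6, 0.0]
grip_width: 0.0176
```

Request:
{"method": "move_arm", "body": {
  "steps": [
    [1.4,0.06,0,0,0,0,0],
    [1.4,0.06,0,0,0,0,0],
    [1.4,0.06,0,0,0,0,0]
  ]
}}

```text
time_s: 18.42
tool_pos: [0.51, -0.0065, 0.0658]
tool_rot: [180.0, 0.0, 95.8]
force: [1.7, -2.6, -0.3]
grip_width: 0.0175
```

Request:
{"method": "move_arm", "body": {
  "steps": [
    [1.4,0.06,0,0,0,0,0],
    [1.4,0.06,0,0,0,0,0],
    [1.4,0.06,0,0,0,0,0]
  ]
}}

```text
time_s: 18.67
tool_pos: [0.5098, -0.0047, 0.0658]
tool_rot: [180.0, 0.0, 95.8]
force: [2.0, -1.5, -1.0]
grip_width: 0.0175
```

Request:
{"method": "move_arm", "body": {
  "steps": [
    [1.4,0.06,0,0,0,0,0],
    [1.4,0.06,0,0,0,0,0],
    [1.4,0.06,0,0,0,0,0]
  ]
}}

```text
time_s: 18.92
tool_pos: [0.5096, -0.0029, 0.0658]
tool_rot: [-180.0, 0.0, 95.8]
force: [2.0, -2.4, -0.1]
grip_width: 0.0177
```

Request:
{"method": "move_arm", "body": {
  "steps": [
    [1.4,0.06,0,0,0,0,0],
    [1.4,0.06,0,0,0,0,0],
    [1.4,0.06,0,0,0,0,0]
  ]
}}

```text
time_s: 19.17
tool_pos: [0.5095, -0.0017, 0.0659]
tool_rot: [180.0, 0.1, 95.8]
force: [2.5, -4.3, 0.5]
grip_width: 0.0179
```

Request:
{"method": "move_arm", "body": {
  "steps": [
    [1.4,0.05,0,0,0,0,0],
    [1.4,0.05,0,0,0,0,0]
  ]
}}

```text
time_s: 19.33
tool_pos: [0.5095, -0.0017, 0.066]
tool_rot: [-180.0, 0.1, 95.8]
force: [2.5, -6.6, 0.8]
grip_width: 0.0179
```

Request:
{"method": "move_arm", "body": {
  "steps": [
    [1.4,0.05,0,0,0,0,0],
    [1.4,0.05,0,0,0,0,0]
  ]
}}

```text
time_s: 19.5
tool_pos: [0.5095, -0.0016, 0.0661]
tool_rot: [180.0, 0.2, 95.7]
force: [1.5, -9.4, 1.2]
grip_width: 0.0176
```

Request:
{"method": "move_arm", "body": {
  "steps": [
    [1.4,0.03,0,0,0,0,0]
  ]
}}

```text
time_s: 19.58
tool_pos: [0.5095, -0.0016, 0.0661]
tool_rot: [180.0, 0.2, 95.7]
force: [2.9, -9.3, 1.5]
grip_width: 0.0176
```

Request:
{"method": "move_arm", "body": {
  "steps": [
    [1.4,0.02,0,0,0,0,0],
    [1.4,0,0,0,0,0,0],
    [1.4,0,0,0,0,0,0]
  ]
}}

```text
time_s: 19.83
tool_pos: [0.5095, -0.0015, 0.0662]
tool_rot: [180.0, 0.2, 95.7]
force: [1.7, -9.3, 2.1]
grip_width: 0.0177
```

Request:
{"method": "move_arm", "body": {
  "steps": [
    [1.4,0,0,0,0,0,0],
    [1.4,0,0,0,0,0,0],
    [1.4,0,0,0,0,0,0],
    [1.4,0,0,0,0,0,0],
    [1.4,0,0,0,0,0,0]
  ]
}}

```text
time_s: 20.25
tool_pos: [0.5095, -0.0016, 0.0661]
tool_rot: [-180.0, 0.2, 95.7]
force: [2.2, -8.8, 1.2]
grip_width: 0.0179
```

Request:
{"method": "move_arm", "body": {
  "steps": [
    [1.4,0,0,0,0,0,0],
    [1.4,0,0,0,0,0,0],
    [1.4,0,0,0,0,0,0],
    [1.4,0,0,0,0,0,0],
    [1.4,0,0,0,0,0,0]
  ]
}}

```text
time_s: 20.67
tool_pos: [0.5095, -0.0016, 0.0662]
tool_rot: [180.0, 0.2, 95.7]
force: [2.7, -8.6, 1.9]
grip_width: 0.0179
```

```bash
python3 - <<'E'
from plan import *
st()
e=cam("scene"); crop(e,290,160,450,270,5,"s10.png")
d=cam("top"); crop(d,200,150,350,230,5,"t10.png")
st()
E
```

```text
20.67 [ 0.5095 -0.0016  0.0662] [180.     0.21  95.71] F [ 2.69 -8.62  1.88] w 0.0179
20.77 [ 0.5095 -0.0015  0.0662] [180.     0.21  95.71] F [ 1.88 -7.95  1.74] w 0.018
```

View pics/s10.png

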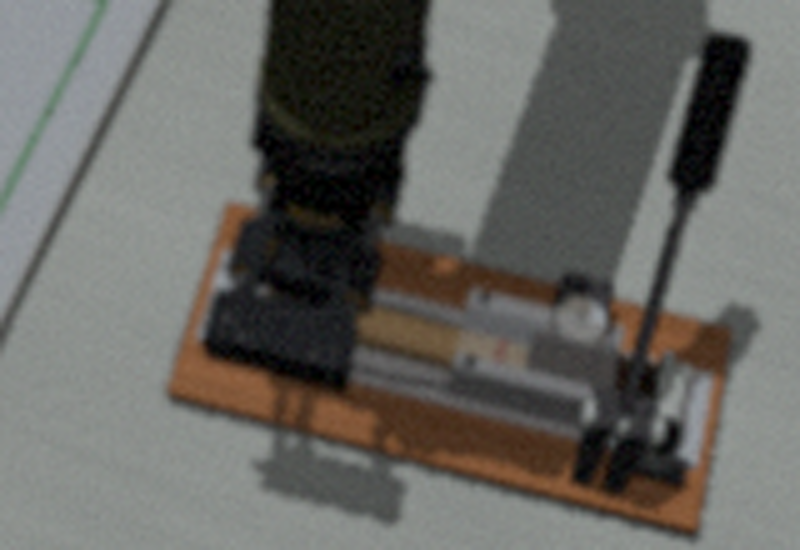

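View pics/t10.png

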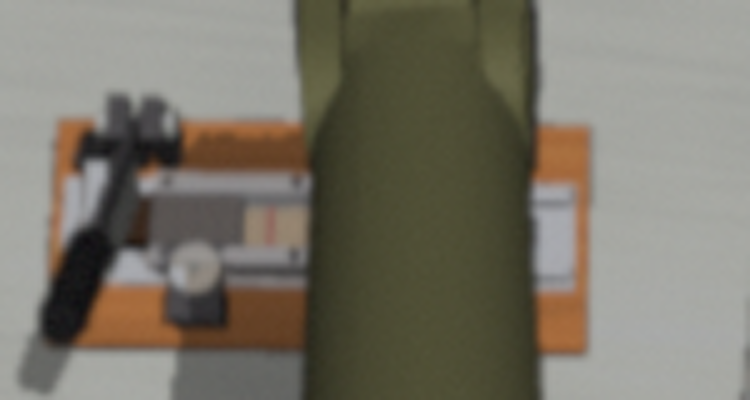

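Request:
{"method": "move_arm", "body": {
  "steps": [
    [1.4,0.03,0,0,0,0,0],
    [1.4,0.03,0,0,0,0,0],
    [1.4,0,0,0,0,0,0]
  ]
}}

```text
time_s: 21.02
tool_pos: [0.5095, -0.0015, 0.0662]
tool_rot: [180.0, 0.3, 95.7]
force: [1.9, -10.4, 2.5]
grip_width: 0.0178
```

Request:
{"method": "move_arm", "body": {
  "steps": [
    [1.4,0.02,0,0,0,0,0],
    [1.4,0,0,0,0,0,0],
    [1.4,0,0,0,0,0,0],
    [1.4,0,0,0,0,0,0]
  ]
}}

```text
time_s: 21.35
tool_pos: [0.5095, -0.0015, 0.0662]
tool_rot: [180.0, 0.3, 95.7]
force: [2.3, -11.0, 1.3]
grip_width: 0.0179
```

Request:
{"method": "move_arm", "body": {
  "steps": [
    [1.4,0,0,0,0,0,0],
    [1.4,0,0,0,0,0,0],
    [1.4,0,0,0,0,0,0],
    [1.4,0,0,0,0,0,0],
    [1.4,0,0,0,0,0,0]
  ]
}}

```text
time_s: 21.77
tool_pos: [0.5095, -0.0015, 0.0662]
tool_rot: [-180.0, 0.3, 95.7]
force: [1.6, -9.5, 2.2]
grip_width: 0.0179
```

Request:
{"method": "move_arm", "body": {
  "steps": [
    [1.4,-0.15,0,0,0,0,0],
    [1.4,-0.3,0,0,0,0,0],
    [1.4,-0.6,0,0,0,0,0],
    [1.4,-1.2,0,0,0,0,0],
    [1.4,-2.0,0,0,0,0,0]
  ]
}}

```text
time_s: 22.18
tool_pos: [0.5127, -0.0382, 0.0655]
tool_rot: [-179.9, -0.1, 96.1]
force: [1.2, 0.7, -0.5]
grip_width: 0.0175
```

Request:
{"method": "move_arm", "body": {
  "steps": [
    [1.4,-2.5,0,0,0,0,0],
    [1.4,-2.5,0,0,0,0,0],
    [1.4,-2.5,0,0,0,0,0],
    [1.4,-2.5,0,0,0,0,0],
    [1.4,-2.5,0,-0.5,0,0,0]
  ]
}}

```text
time_s: 22.6
tool_pos: [0.5247, -0.1657, 0.0696]
tool_rot: [-179.8, -0.1, 95.8]
force: [0.3, -0.2, -1.6]
grip_width: 0.018
```

Request:
{"method": "move_arm", "body": {
  "steps": [
    [1.4,-1.5,0,-1.5,0,0,0],
    [1.4,0,0,-2.5,0,0,0],
    [1.4,0,0,-2.0,0,0,0],
    [1.4,0,0,0,0,0,0],
    [1.4,0,0,0,0,0,0]
  ]
}}

```text
time_s: 23.02
tool_pos: [0.5279, -0.1799, 0.1315]
tool_rot: [179.9, 0.0, 95.8]
force: [0.0, -0.0, -0.8]
grip_width: 0.0181
```

```bash
python3 - <<'E'
from plan import *
st()
e=cam("scene"); crop(e,310,160,450,270,5,"s11.png")
d=cam("top"); crop(d,200,150,350,230,5,"t11.png")
st()
plan([.4263,-.3721,.13],92.5,8,None,None,1.4)
E
```

```text
23.02 [ 0.5279 -0.1799  0.1315] [1.7993e+02 3.0000e-02 9.5790e+01] F [ 0.01 -0.05 -0.83] w 0.0181
23.12 [ 0.5265 -0.1793  0.1296] [-1.7988e+02 -6.0000e-02  9.5810e+01] F [ 0.26  0.11 -0.89] w 0.018
[[1.4,-2.27,-1.49,-0.01,0,0,0.0072],[1.4,-2.28,-1.47,-0.01,0,0,0.0072],[1.4,-2.29,-1.46,-0.01,0,0,0.0072],[1.4,-2.3,-1.44,-0.01,0,0,0.0072],[1.4,-2.31,-1.42,-0.01,0,0,0.0072],[1.4,-2.32,-1.41,-0.01,0,0,0.0072],[1.4,-2.33,-1.39,-0.01,0,0,0.0072],[1.4,-2.34,-1.37,-0.01,0,0,0.0072]] step mm 27.166034383401467
```

View pics/s11.png

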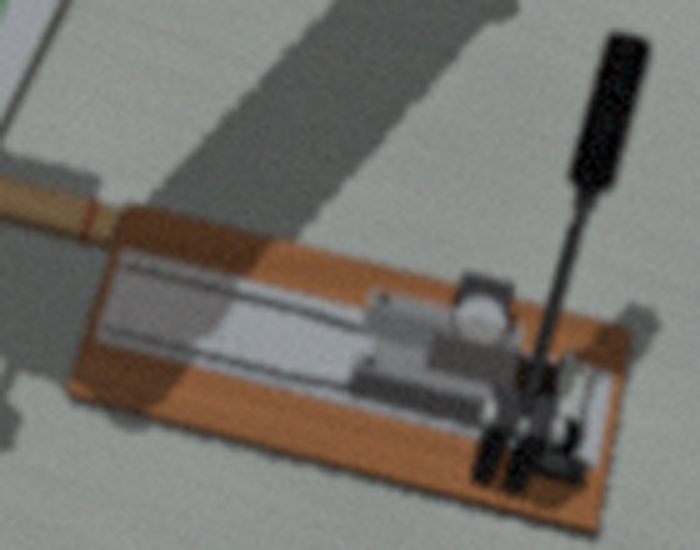

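View pics/t11.png

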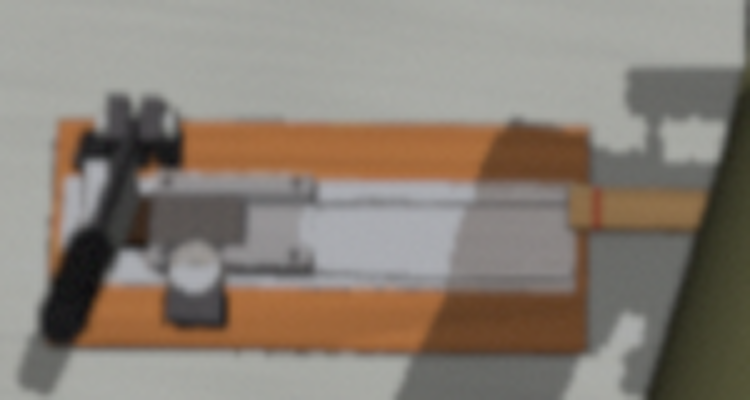

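The bar stayed put: its rear edge is at top-crop column ≈246 both before and after I pulled back. Now I'll lay the stick back.

Request:
{"method": "move_arm", "body": {
  "steps": [
    [1.4,-2.27,-1.49,0,0,0,0.0072],
    [1.4,-2.28,-1.47,0,0,0,0.0072],
    [1.4,-2.29,-1.46,0,0,0,0.0072],
    [1.4,-2.3,-1.44,0,0,0,0.0072],
    [1.4,-2.3,-1.42,0,0,0,0.0072]
  ]
}}

```text
time_s: 23.53
tool_pos: [0.4632, -0.3, 0.1291]
tool_rot: [-179.9, -0.1, 93.8]
force: [1.4, -0.1, -1.4]
grip_width: 0.0178
```

Request:
{"method": "move_arm", "body": {
  "steps": [
    [1.4,-2.3,-1.41,0,0,0,0.0072],
    [1.4,-2.33,-1.39,0,0,0,0.0072],
    [1.4,-2.34,-1.37,0,0,0,0.0072],
    [1.4,0,0,0,0,0,0],
    [1.4,0,0,0,0,0,0]
  ]
}}

```text
time_s: 23.95
tool_pos: [0.4252, -0.3728, 0.129]
tool_rot: [-179.9, -0.1, 92.3]
force: [-0.5, 0.2, -1.3]
grip_width: 0.0178
```

Request:
{"method": "move_arm", "body": {
  "steps": [
    [1.4,0,0,2.5,0,0,0],
    [1.4,0,0,2.5,0,0,0],
    [1.4,0,0,1.5,0,0,0],
    [1.4,0,0,0,0,0,0],
    [1.4,0,0,0,0,0,0]
  ]
}}

```text
time_s: 24.37
tool_pos: [0.4273, -0.3697, 0.0646]
tool_rot: [-179.9, -0.2, 92.6]
force: [1.1, 0.2, -0.6]
grip_width: 0.0175
```

Request:
{"method": "move_arm", "body": {
  "steps": [
    [1.4,0,0,0,0,0,0],
    [1.4,0,0,0,0,0,0],
    [1.4,0,0,0,0,0,0]
  ]
}}

```text
time_s: 24.62
tool_pos: [0.4282, -0.3721, 0.0672]
tool_rot: [179.9, 0.1, 92.5]
force: [0.6, 0.3, -0.2]
grip_width: 0.0178
```

Need to come down to about 0.051.

Request:
{"method": "move_arm", "body": {
  "steps": [
    [1.4,0,0,0.6,0,0,0],
    [1.4,0,0,0.4,0,0,0],
    [1.4,0,0,0.3,0,0,0],
    [1.4,0,0,0,0,0,0],
    [1.4,0,0,0,0,0,0]
  ]
}}

```text
time_s: 25.03
tool_pos: [0.427, -0.3716, 0.0524]
tool_rot: [-180.0, -0.0, 92.5]
force: [-0.6, -0.2, -2.1]
grip_width: 0.0178
```

Request:
{"method": "move_arm", "body": {
  "steps": [
    [1.4,0,0,0.15,0,0,0],
    [1.4,0,0,0,0,0,0],
    [1.4,0,0,0,0,0,0]
  ]
}}

```text
time_s: 25.28
tool_pos: [0.4273, -0.3718, 0.0514]
tool_rot: [180.0, 0.0, 92.5]
force: [0.2, -1.1, -0.8]
grip_width: 0.0174
```

Request:
{"method": "move_arm", "body": {
  "steps": [
    [1.4,0,0,0.05,0,0,0],
    [1.4,0,0,0,0,0,0],
    [5,0,0,0,0,0,0],
    [5,0,0,0,0,0,0],
    [5,0,0,0,0,0,0]
  ]
}}

```text
time_s: 25.7
tool_pos: [0.4274, -0.3719, 0.051]
tool_rot: [180.0, 0.0, 92.5]
force: [-0.1, 0.1, 0.7]
grip_width: 0.0305
```

Request:
{"method": "move_arm", "body": {
  "steps": [
    [5,0,0,0,0,0,0],
    [5,0,0,0,0,0,0],
    [5,0,0,0,0,0,0]
  ]
}}

```text
time_s: 25.95
tool_pos: [0.4274, -0.3718, 0.0509]
tool_rot: [180.0, 0.0, 92.5]
force: [-0.9, -0.3, -0.2]
grip_width: 0.047
```

Request:
{"method": "move_arm", "body": {
  "steps": [
    [5,0,0,-1.0,0,0,0],
    [5,0,0,-2.5,0,0,0],
    [5,0,0,-3.5,0,0,0],
    [5,0,0,-3.5,0,0,0],
    [5,0,0,-2.0,0,0,0]
  ]
}}

```text
time_s: 26.37
tool_pos: [0.4287, -0.3726, 0.1808]
tool_rot: [179.8, 0.2, 92.5]
force: [0.0, -0.6, -0.1]
grip_width: 0.05
```

Request:
{"method": "move_arm", "body": {
  "steps": [
    [5,0,0,-2.0,0,0,0],
    [5,0,0,-2.0,0,0,0],
    [5,0,0,0,0,0,0],
    [5,0,0,0,0,0,0],
    [5,0,0,0,0,0,0]
  ]
}}

```text
time_s: 26.78
tool_pos: [0.4269, -0.3715, 0.2154]
tool_rot: [-180.0, -0.0, 92.5]
force: [0.3, 0.3, 0.5]
grip_width: 0.0499
```

```bash
python3 - <<'E'
from plan import *
st()
e=cam("scene"); cv2.imwrite("pics/s12.png",e["img"][:,:,::-1]); crop(e,170,100,330,260,4,"s12b.png")
d=cam("top"); cv2.imwrite("pics/t12.png",d["img"][:,:,::-1])
crop(d,200,150,350,230,5,"t12b.png")
E
```

```text
26.78 [ 0.4269 -0.3715  0.2154] [-1.7996e+02 -2.0000e-02  9.2490e+01] F [0.34 0.33 0.49] w 0.0499
```

View pics/s12b.png

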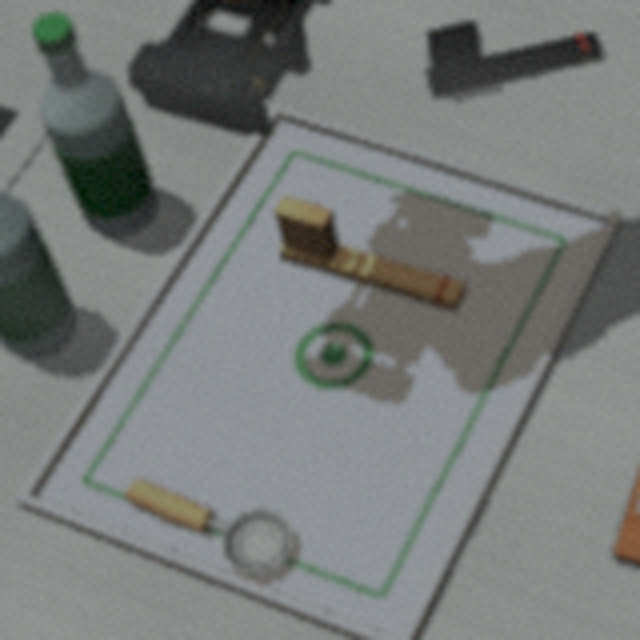

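View pics/t12b.png

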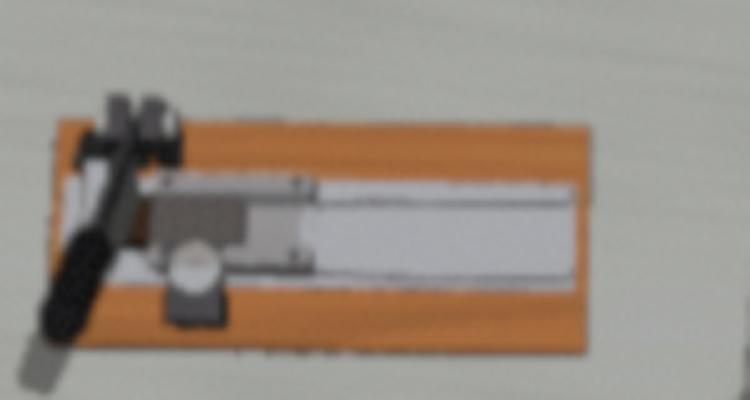

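View pics/s12.png

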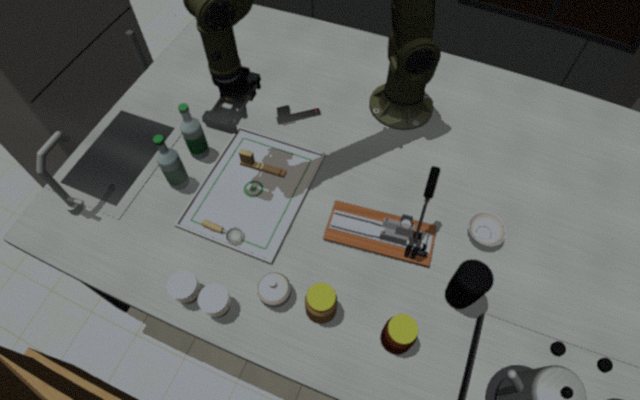

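```bash
python3 - <<'E'
from cell import job
print(job.sign_off())
E
```

```text
the job is handed in; nothing more can be done
None
```

The job is handed in: the bar lies under the guard against the thickness stop, and the stick is back on the tray where I found it.

**Feeding:** I laid the bar in the infeed channel and pushed it with the stick. It took about 5 to 6 N to pass the roller, then about 2.5 N of drag. The push stalled with the bar's end about 108 mm past the mouth, inside the 100 to 118 mm range for the stop.

**Pressing home:** I held a total push of about 9 to 11 N for roughly two seconds. Allowing for the drag, about 6 to 8 N of that was on the stop. The force sagged to about 8 N part-way, which is about 5.5 N on the stop, so I pressed slightly more and held again.

**Last checks:**
- **Bar:** its rear edge showed at the same place in the image before the stick was pulled back, just after, and at the end. That contact rests on feel and this unchanged position, because the stop itself is hidden from the cameras.
- **Stick:** it lies flat on the tray.
- **Surroundings:** the lever is still up, nothing else looks disturbed, and the gripper is clear at 0.215 m.
- **Time:** about 27 s of the 72 s were used.

No check failed. The only mismatch was 1 to 2 mm between the camera-measured and arm-measured sideways position of the stick, which was well within the channel's clearance.

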